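# Empty the scrap tub through the sprung flap

### The job

The worn heel blocks carry fresh cement and must go under cover: lift the lid off the tub by its knob, lay it flat on the bench, and put every heel block lying on the bench into the tub with the one already there. Then press the waste box's sprung flap down with the tub's lip, never with the hand, and tip all the blocks through it, holding the flap open with the lip until the last has dropped in. Let the flap close, stand the empty tub upright on the bench, and put its lid back on properly; leave the shoe brush and the spool alone.

Things in the scene. Friction and masses are not known exactly. Their poses are not given: they have to be found in the camera images.
- waste_box: Grey sheet-metal box fixed on the bench, 230 x 190 x 135 mm high (its x, y, z), hollow, floor 4 mm. Origin: centre of its underside. Front is its -x side; pour towards +x. Opening in its top: x -85 to +45 mm, 136 mm wide, closed by the flap. Upturned edges: 13 mm high along both sides (inner faces y +-71 mm), 21 mm high behind (x 48 mm); front edge plain.
- flap_hinge_mid (a point): Middle of the flap's hinge line, on the top of the waste box at the front edge of the opening (x = -85, z = 135 mm in the box's frame). The hinge line runs along the box's y.
- flap: Smooth steel flap, 127 mm long, 132 mm wide, lying 2 mm below the top of the box. Origin on the hinge line; at rest its axes are the box's. It swings down into the box about its front edge and springs shut by itself. A heel block resting on it does not open it; a push of 3 to 4 N 70 mm behind the hinge opens it half way.
- flap_hinge (a joint): Opening angle of the flap in rad: 0 shut, grows as its free (rear) edge is pressed down; 0.95 at most. Spring torque 0.2 N m shut, 0.44 N m fully open.
- tub: Smooth sheet-steel tub, loose, 0.35 kg. Origin: on its underside, 60 mm before the upright back wall; +x is the pouring side. Outer width 100 mm, inner 94; rim z 75 mm; floor top z 6 mm, x -57 to 31 mm; front wall a ramp at 40 degrees from (x 35, z 3) to the lip (x 120, z 75 mm). Walls 3 mm. Heels slide on it above 17 degrees of slope: they leave over the lip at 60 to 80 degrees of tip.
- tub_lip (a point): Middle of the tub's pouring lip: (120, 0, 75) mm in the tub's frame; rolled edge of 3 mm radius.
- tub_handle (a point): Centre of the black bar handle, (-120, 0, 75) mm in the tub's frame, 47 mm behind the lid's edge. The bar runs along the tub's y: 74 mm free between its brackets, 12 mm thick, 30 mm high. Its flat faces lean 25 degrees from the vertical, top away from the lip: the hand comes in tilted so, wrist away from the tub, one finger before and one behind the bar.
- lid: Loose sheet-steel lid, 0.15 kg: plate 195 x 112 x 3 mm (x, y, z); below it a rounded bead frame 154 x 86 mm, 8 mm deep, that sits inside the tub's rim with about 4 mm play. Origin: centre of the bead's underside; plate z 8 to 11 mm; round black knob, 26 mm across, at the centre, z 22 to 42 mm. Seated, its origin is at (24.5, 0, 67) mm in the tub's frame, either way round.
- heel_1: Dark rubber heel block, D-shaped, 60 mm (its x) by 58 mm (its y) in plan, 22 mm thick, 0.06 kg; origin: centre of its underside. Lies in the tub under the lid at the start; always there.
- heel_2: Dark rubber heel block, D-shaped, 60 mm (its x) by 58 mm (its y) in plan, 22 mm thick, 0.06 kg; origin: centre of its underside. Lies flat on the bench at the start; may be absent.
- heel_3: Dark rubber heel block, D-shaped, 60 mm (its x) by 58 mm (its y) in plan, 22 mm thick, 0.06 kg; origin: centre of its underside. Lies flat on the bench at the start; may be absent.
- heel_4: Tan rubber heel block, D-shaped, 60 mm (its x) by 58 mm (its y) in plan, 18 mm thick, 0.06 kg; origin: centre of its underside. Lies flat on the bench at the start; may be absent.
- heel_5: Tan rubber heel block, D-shaped, 60 mm (its x) by 58 mm (its y) in plan, 18 mm thick, 0.06 kg; origin: centre of its underside. Lies flat on the bench at the start; may be absent.
- shoe_brush: Bystander: wooden shoe brush, 52 x 150 x 44 mm, lying behind the loose heel blocks. Origin: centre of its underside. Leave it alone.
- thread_spool: Bystander: wooden spool of tan thread, 38 mm across, 58 mm high, standing near the front of the bench. Origin: centre of its foot. Leave it alone.
There are look-alikes about, which are no part of the job. Leave any yellow look-alike of the heel_5 alone.

How it is judged:
On the way, in this order (a step that is already met when the one before it is completed fails the run):
1. the lid is off the tub and lies flat on the bench, released (height (world z) of lid below 0.02 m and angle between lid's own z axis and vertical below 0.15 rad and horizontal distance between lid and tub above 0.1 m and contact force between the fingers and lid below 0.1 N), for 0.2 s.
2. all the heel blocks are in the tub, released (x of heel_1 in the frame of tub between -0.065 and 0.13 m and y of heel_1 in the frame of tub between -0.055 and 0.055 m and z of heel_1 in the frame of tub between -0.002 and 0.092 m and x of heel_2 in the frame of tub between -0.065 and 0.13 m and y of heel_2 in the frame of tub between -0.055 and 0.055 m and z of heel_2 in the frame of tub between -0.002 and 0.092 m and x of heel_3 in the frame of tub between -0.065 and 0.13 m and y of heel_3 in the frame of tub between -0.055 and 0.055 m and z of heel_3 in the frame of tub between -0.002 and 0.092 m and x of heel_4 in the frame of tub between -0.065 and 0.13 m and y of heel_4 in the frame of tub between -0.055 and 0.055 m and z of heel_4 in the frame of tub between -0.002 and 0.092 m and x of heel_5 in the frame of tub between -0.065 and 0.13 m and y of heel_5 in the frame of tub between -0.055 and 0.055 m and z of heel_5 in the frame of tub between -0.002 and 0.092 m and contact force between the fingers and heel_1 below 0.1 N and contact force between the fingers and heel_2 below 0.1 N and contact force between the fingers and heel_3 below 0.1 N and contact force between the fingers and heel_4 below 0.1 N and contact force between the fingers and heel_5 below 0.1 N), for 0.2 s.
3. all the heel blocks are in the waste box while the tub's lip still holds the flap open (x of heel_1 in the frame of waste_box between -0.115 and 0.115 m and y of heel_1 in the frame of waste_box between -0.095 and 0.095 m and z of heel_1 in the frame of waste_box between -0.01 and 0.1 m and x of heel_2 in the frame of waste_box between -0.115 and 0.115 m and y of heel_2 in the frame of waste_box between -0.095 and 0.095 m and z of heel_2 in the frame of waste_box between -0.01 and 0.1 m and x of heel_3 in the frame of waste_box between -0.115 and 0.115 m and y of heel_3 in the frame of waste_box between -0.095 and 0.095 m and z of heel_3 in the frame of waste_box between -0.01 and 0.1 m and x of heel_4 in the frame of waste_box between -0.115 and 0.115 m and y of heel_4 in the frame of waste_box between -0.095 and 0.095 m and z of heel_4 in the frame of waste_box between -0.01 and 0.1 m and x of heel_5 in the frame of waste_box between -0.115 and 0.115 m and y of heel_5 in the frame of waste_box between -0.095 and 0.095 m and z of heel_5 in the frame of waste_box between -0.01 and 0.1 m and value of joint flap_hinge above 0.2 rad and contact force between tub and flap above 0.3 N), for 0.1 s.
At the end, for the whole second after the job is handed in: Every heel block lies inside the waste box and its flap is shut (below 0.06 rad); the tub stands upright on the bench (tilt below 0.06 rad) with its lid seated: centred within about 10 mm, plate down on the rim within 3 mm, level; tub and lid at rest (x of heel_1 in the frame of waste_box between -0.115 and 0.115 m and y of heel_1 in the frame of waste_box between -0.095 and 0.095 m and z of heel_1 in the frame of waste_box between -0.01 and 0.1 m and x of heel_2 in the frame of waste_box between -0.115 and 0.115 m and y of heel_2 in the frame of waste_box between -0.095 and 0.095 m and z of heel_2 in the frame of waste_box between -0.01 and 0.1 m and x of heel_3 in the frame of waste_box between -0.115 and 0.115 m and y of heel_3 in the frame of waste_box between -0.095 and 0.095 m and z of heel_3 in the frame of waste_box between -0.01 and 0.1 m and x of heel_4 in the frame of waste_box between -0.115 and 0.115 m and y of heel_4 in the frame of waste_box between -0.095 and 0.095 m and z of heel_4 in the frame of waste_box between -0.01 and 0.1 m and x of heel_5 in the frame of waste_box between -0.115 and 0.115 m and y of heel_5 in the frame of waste_box between -0.095 and 0.095 m and z of heel_5 in the frame of waste_box between -0.01 and 0.1 m and value of joint flap_hinge below 0.06 rad and height (world z) of tub between -0.005 and 0.008 m and angle between tub's own z axis and vertical below 0.06 rad and x of lid in the frame of tub between 0.013 and 0.036 m and y of lid in the frame of tub between -0.01 and 0.01 m and z of lid in the frame of tub between 0.063 and 0.0705 m and angle between the z axis of lid and the z axis of tub, either way round below 0.04 rad and angle between the x axis of lid and the x axis of tub, either way round below 0.15 rad and linear speed of each of tub, lid below 0.02 m/s); the robot touches nothing.
It fails at once if the hand touches the flap (contact force between any of the fingers, the arm and flap above 1 N).
It fails at once if the shoe brush or the spool is pushed away or knocked over (distance of any of shoe_brush, thread_spool from where it was at the start of the episode above 0.03 m or angle between thread_spool's own z axis and vertical above 0.5 rad).
Of heel_2, heel_3, heel_4, heel_5 only 2 to 4 are there at a start; the rules pass over those that are not, and their reading is None.
At some moment in a run one of heel_2, heel_3, heel_4, heel_5, lid may be knocked a few centimetres aside while the robot is not near it.
It also fails if it takes over 210 s, if anything falls off the work surface, if the arm or the gripper's body presses on something with over 40 N, if the wrist force passes 120 N, or if a joint passes its speed limit or range.

### The arm

A 6-joint arm with a two-finger parallel gripper is mounted at the origin on a cart in front of the work surface, level with it; the furniture and walls round the work are solid. World frame = base frame: x ahead of the robot, y to its left, z up, the work surface at z = 0. Lengths are in m, angles in rad, forces in N, time in s.
With the tool pointing down it reaches from about 0.35 to 0.85 m from the base axis. Payload 8.1 kg.
Tool frame: the origin (TCP) lies at the very end of the fingers, on their centre line; the grasp point (between the pads) lies 19 mm behind it; z points along the fingers, y is the line along which they close (so a half turn about z gives the same grasp; the last joint's range is limited). The gripper opens to 93 mm and grips with 3 to 60 N. Pads are 15 mm wide; open, the fingers measure 128 mm over their backs; the gripper's body (75 mm by 188 mm) begins 65 mm behind the grasp point.
Start: joints at [1.223, 0.13, 1.488, -0, 1.523, -0.085], TCP at [0.156, 0.579, 0.219] pointing down, gripper open.
Joint ranges: [-2.96, 2.96], [-0.89, 2.26], [0.02, 2.5], [-1.34, 4.48], [0, 2.73], [-2.66, 2.66]. Speed limits (rad/s): [2.39, 2.39, 2.79, 3.14, 3.14, 3.14].

### API

Orientations are given as a rotation vector (axis times angle).
In Python, from plant import robot gives the robot as it stands.
- The arm moves only by the tool play_rows, never from a script. Its argument "deltas" is one flat list of numbers, 5 for each row, row after row: the shift along the tool's x, y, z in mm, then the turn about the tool's z in degrees, then the finger opening in mm, from 0 to 93. A call has 1 to 10 rows; each row shifts and turns the commanded pose from where the row before left it, along the tool's axes as they then stand; what a row does not reach is not made up. A row lasts 1/12 s, in which the tool goes at most 41.7 mm and 7.16 degrees, less where a joint would pass 70% of its speed; a pose out of reach is approached as far as the arm can. A call with a gripper value outside its range is refused whole. The fingers move at their own pace and stop on an object; "newtons" is the grip in N (left out, the last holds). Time passes only in rows, so rows that do not move let the fingers close. It gives the time, the measured TCP pose, the force, the opening and the grip force at its end, in the units of the state.
- robot.read_state(): the state, without advancing time (a new reading comes with each control period).
- robot.read_camera(name): name is "scene" or "top" or "wrist"; returns a dict with "pixels" (384x512x3 uint8, blue, green, red), "mtx" (3x3 intrinsics, pixels), "eye" and "rotation" of the camera in the world. Camera axes: x right, y up, looking along -z (the intrinsics and any distortion apply to the point x, -y, -z); pixel columns grow to the right and rows downward; lengths in m; the calibration is good to about 2 mm. A picture is of the moment at which its call begins. There is no depth.
- robot.close_job(): hands the job in; it is judged then, once.
The state is a dict: "t": time; "q": joint angles; "dq": joint speeds; "joint_torque": joint torques, N m; "tool_pos": TCP position; "orientation": TCP orientation; "force": force on the tool from outside, world axes, zero at the start; "wrist_torque": the same for the moment, N m; "opening": finger opening in m; "gripper_force": force on a finger pad.
Only numpy, scipy, OpenCV 4.12 (cv2) and the standard library are available. Lean on these libraries where they do the work, as an engineer would, in place of code of your own. Each camera call takes 0.05 s, during which the arm holds its last target. There are 200 camera calls.

## Working session

There is one attempt and no reset: what is moved stays moved. The work goes in short steps, Python scripts to look and compute and a tool call to move; the robot and the scene stay as the last step left them, time stands still between calls to the robot, and variables do not carry over. Pictures are saved under pics/ and viewed, at most 14 in all, crops included, and the job is handed in when it is done.

Besides the shell and the picture viewer there is one more tool, called after ">>>" as name(argument=value, ...), one argument or row to a line, values as JSON. play_rows: Moves the arm, as the interface text tells. Its arguments: {"type":"object","properties":{"deltas":{"type":"array"},"newtons":{"type":"number"}},"required":["deltas"]}

```bash
ls; mkdir -p pics; cat > h.py <<'E'
import numpy as np,cv2
from plant import robot
from scipy.spatial.transform import Rotation as R
def ray(c,px):
    p=cv2.undistortPoints(np.array([[px]],float),c["mtx"],None)[0,0]
    d=np.array(c["rotation"])@np.array([p[0],-p[1],-1.]); return np.array(c["eye"]),d
def onz(c,px,z):
    e,d=ray(c,px); return e+d*(z-e[2])/d[2]
def proj(c,P):
    v=np.array(c["rotation"]).T@(np.array(P)-c["eye"]); u=c["mtx"]@np.array([v[0],-v[1],-v[2]]); return u[:2]/u[2]
def pic(name,fn,crop=None,s=1):
    c=robot.read_camera(name); im=c["pixels"]
    if crop: im=im[crop[1]:crop[3],crop[0]:crop[2]]
    cv2.imwrite("pics/"+fn,cv2.resize(im,None,fx=s,fy=s,interpolation=cv2.INTER_CUBIC)); return c
E
python3 - <<'E'
from h import *
a=pic("scene","s0.png",s=1.5);b=pic("top","t0.png",s=1.5)
for c in(a,b):print({k:(np.round(v,3).tolist()) for k,v in c.items() if k!="pixels"},[k for k in c])
s=robot.read_state();print(s)
print(R.from_rotvec(s["orientation"]).as_matrix().round(3))
E
```

```text
pics
{'mtx': [[455.316, 0.0, 258.626], [0.0, 455.316, 186.673], [0.0, 0.0, 1.0]], 'eye': [-0.149, -0.593, 0.745], 'rotation': [0.919, -0.425, -0.763]} ['pixels', 'mtx', 'eye', 'rotation']
{'mtx': [[400.326, 0.0, 250.845], [0.0, 400.326, 190.572], [0.0, 0.0, 1.0]], 'eye': [0.485, 0.05, 1.238], 'rotation': [0.062, -0.045, -1.587]} ['pixels', 'mtx', 'eye', 'rotation']
{'t': 0.1, 'q': array([ 1.22262953e+00,  1.31107215e-01,  1.48916592e+00, -6.10191964e-06,
        1.52297265e+00, -8.53598298e-02]), 'dq': array([-0.00024519, -0.00193041, -0.00199035,  0.00029164, -0.00011274,
       -0.00150784]), 'joint_torque': array([ 1.66921618e-03, -5.61345291e+01, -4.93094122e+01,  7.69387675e-02,
        2.91632919e-02, -1.88870598e-05]), 'tool_pos': array([0.15565996, 0.57893433, 0.21768189]), 'orientation': array([-4.11582835e-01, -3.11416138e+00,  2.53774902e-03]), 'force': array([ 0.03128907, -0.40758184,  0.67065924]), 'wrist_torque': array([-0.06200496, -0.00365916,  0.02528215]), 'gripper_force': 0.0, 'opening': 0.09281976458009074}
[[-0.966  0.26  -0.001]
 [ 0.26   0.966 -0.002]
 [ 0.    -0.002 -1.   ]]
```

View pics/s0.png

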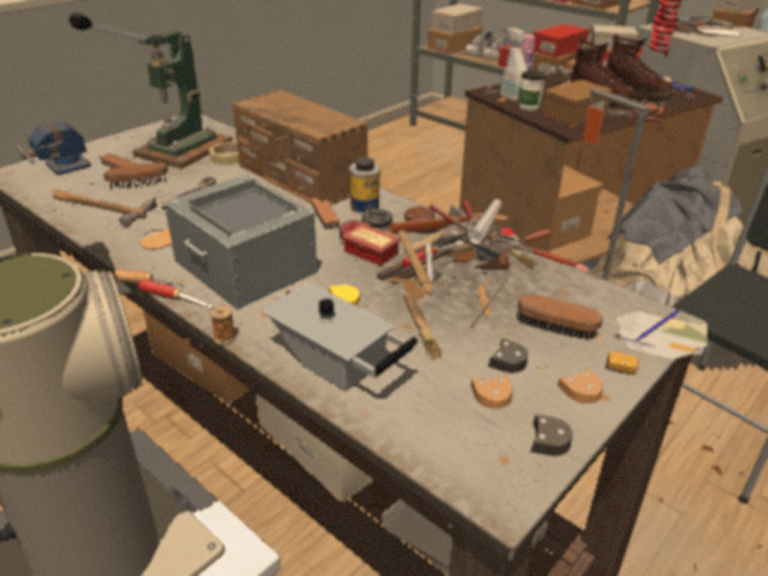

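View pics/t0.png

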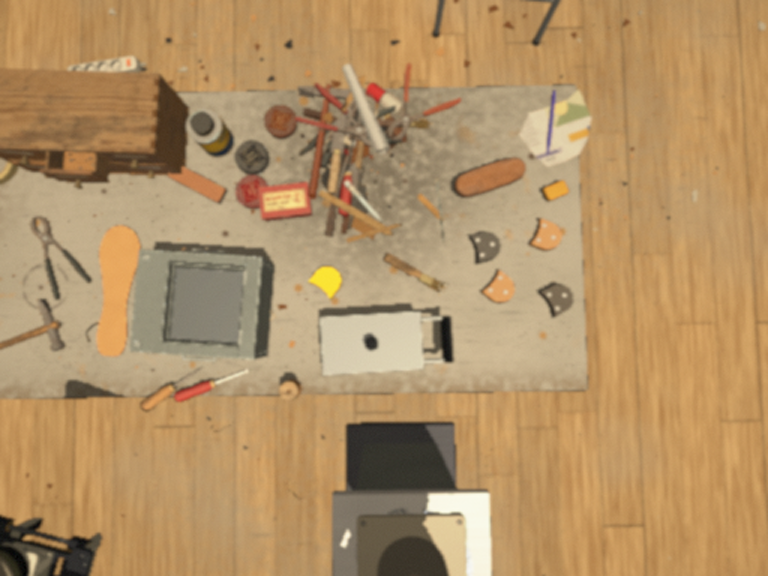

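```bash
sed -i 's/np.array(c\["rotation"\])/R.from_rotvec(c["rotation"]).as_matrix()/g' h.py
python3 - <<'E'
from h import *
c=robot.read_camera("top"); im=c["pixels"]
s=robot.read_camera("scene")
hsv=cv2.cvtColor(im,cv2.COLOR_BGR2HSV)
cv2.imwrite("pics/crop.png",np.hstack([cv2.resize(im[110:265,200:400],None,fx=3.2,fy=3.2,interpolation=cv2.INTER_CUBIC)]))
def blobs(m,box,zt,name,amin=60):
    x0,y0,x1,y1=box; mm=np.zeros_like(m); mm[y0:y1,x0:x1]=m[y0:y1,x0:x1]
    mm=cv2.morphologyEx(mm,cv2.MORPH_OPEN,np.ones((3,3)))
    cs,_=cv2.findContours(mm,0,2)
    for k in cs:
        if cv2.contourArea(k)<amin: continue
        r=cv2.minAreaRect(k); P=onz(c,r[0],zt); bx=np.array([onz(c,p,zt)[:2] for p in cv2.boxPoints(r)])
        M=cv2.moments(k); C=onz(c,(M['m10']/M['m00'],M['m01']/M['m00']),zt)
        print(name,np.round(r[0],1),"box",P[:2].round(4),"cen",C[:2].round(4),"corners",bx.round(3).tolist())
dark=cv2.inRange(hsv,(0,0,0),(180,110,85)); tan=cv2.inRange(hsv,(5,110,140),(18,255,255))
blobs(dark,(305,140,388,220),.022,"dark"); blobs(tan,(305,110,388,220),.018,"tan")
lid=cv2.inRange(hsv,(0,0,150),(180,40,255)); blobs(lid,(200,195,290,255),.078,"lid",500)
blobs(dark,(236,215,260,242),.109,"knob",20); blobs(dark,(288,200,305,246),.085,"bar",60)
for n,p,z in[("openTL",(110,174),.135),("openTR",(164,176),.135),("openBR",(161,230),.135),("openBL",(110,229),.135),("boxTL",(91,166),.14),("boxTR",(180,168),.14),("boxBR",(178,238),.14),("boxBL",(87,235),.14),("spool",(193,258),.058),("brush",(326,118),.044)]:
    print(n,onz(c,p,z).round(3))
E
```

```text
tan [333.5 192.6] box [ 0.5572 -0.1899] cen [ 0.5569 -0.19  ] corners [[0.552, -0.151], [0.597, -0.19], [0.562, -0.229], [0.518, -0.19]]
tan [365.1 157.8] box [ 0.6621 -0.2896] cen [ 0.6625 -0.291 ] corners [[0.648, -0.253], [0.701, -0.284], [0.676, -0.327], [0.623, -0.295]]
tan [327.  117.4] box [ 0.79   -0.1769] cen [ 0.7875 -0.1725] corners [[0.798, -0.102], [0.83, -0.242], [0.782, -0.252], [0.75, -0.112]]
knob [247. 228.] box [0.4564 0.0734] cen [0.4564 0.0735] corners [[0.465, 0.082], [0.465, 0.065], [0.448, 0.065], [0.448, 0.082]]
bar [296.3 225.7] box [ 0.4602 -0.0675] cen [ 0.4621 -0.068 ] corners [[0.501, -0.053], [0.503, -0.076], [0.42, -0.081], [0.418, -0.059]]
openTL [0.613 0.451 0.135]
openTR [0.604 0.301 0.135]
openBR [0.455 0.309 0.135]
openBL [0.46  0.45  0.135]
boxTL [0.635 0.502 0.14 ]
boxTR [0.625 0.255 0.14 ]
boxBR [0.433 0.262 0.14 ]
boxBL [0.445 0.511 0.14 ]
spool [0.37  0.234 0.058]
brush [ 0.782 -0.169  0.044]
```

View pics/crop.png

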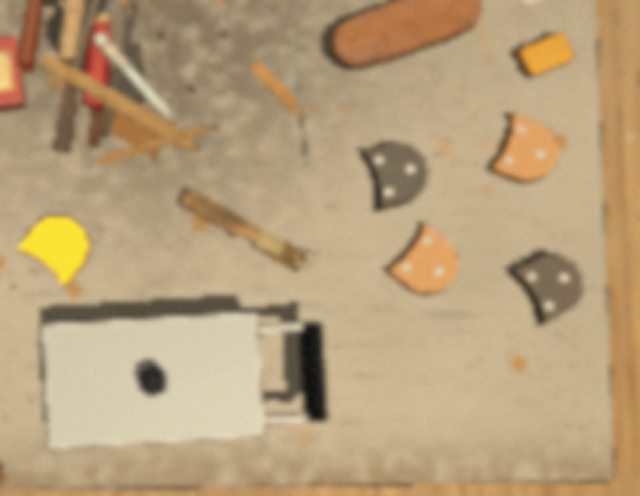

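>>> play_rows(
  deltas=[0,0,-40,0,93,0,0,-40,0,93,0,0,-40,0,93,0,0,-40,0,93,0,0,-40,0,93,0,0,-40,0,93,0,0,-40,0,93,0,0,-40,0,93],
)

```text
t: 0.87
tool_pos: [0.1556, 0.5789, 0.5406]
orientation: [0.412, 3.114, 0.0]
force: [1.1, 2.0, 0.1]
opening: 0.093
gripper_force: 0.0
```

>>> play_rows(
  deltas=[0,0,-40,0,93,0,0,-40,0,93,0,0,-40,0,93,0,0,-40,0,93,0,0,-40,0,93,0,0,-40,0,93,0,0,-40,0,93,0,0,-40,0,93],
)

```text
t: 1.53
tool_pos: [0.1385, 0.5132, 0.7174]
orientation: [0.41, 3.103, 0.112]
force: [-0.5, -0.8, -0.1]
opening: 0.0932
gripper_force: 0.0
```

```bash
python3 - <<'E'
from h import *
s=robot.read_state();print(s["t"],s["q"].round(3),s["tool_pos"].round(4),R.from_rotvec(s["orientation"]).as_matrix().round(3))
c=pic("top","t1.png",(80,150,200,250),5)
E
```

```text
1.5333 [ 1.205  0.493  0.023  0.014  2.553 -0.091] [0.1385 0.5132 0.7174] [[-0.966  0.259  0.019]
 [ 0.26   0.963  0.07 ]
 [ 0.     0.072 -0.997]]
```

View pics/t1.png

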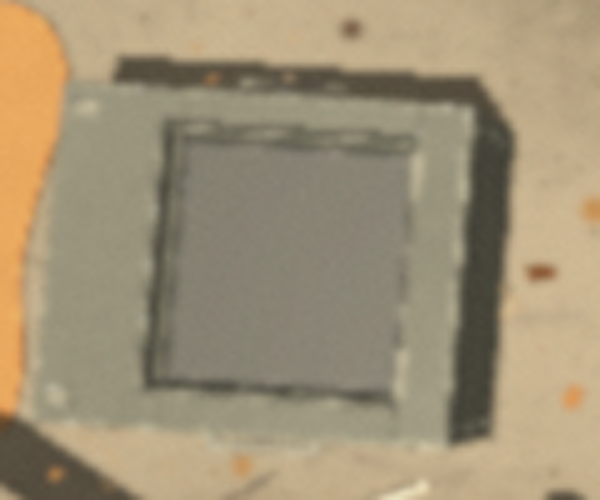

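```bash
cat >> h.py <<'E'
def heels(c,box=(296,140,395,225)):
    im=c["pixels"]; hsv=cv2.cvtColor(im,cv2.COLOR_BGR2HSV)
    bg=np.median(hsv[200:215,310:350].reshape(-1,3),0)
    for name,m,z in(("dark",cv2.inRange(hsv,(0,0,0),(180,255,int(bg[2]*.68))),.022),("tan",cv2.inRange(hsv,(5,110,120),(18,255,255)),.018)):
        mm=np.zeros_like(m);x0,y0,x1,y1=box;mm[y0:y1,x0:x1]=m[y0:y1,x0:x1]
        mm=cv2.morphologyEx(mm,cv2.MORPH_CLOSE,np.ones((5,5)));mm=cv2.morphologyEx(mm,cv2.MORPH_OPEN,np.ones((3,3)))
        for k in cv2.findContours(mm,0,2)[0]:
            if cv2.contourArea(k)<90: continue
            w=np.array([onz(c,p,z)[:2] for p in k[:,0].astype(float)]).astype(np.float32)
            M=cv2.moments(w);C=np.array([M['m10'],M['m01']])/M['m00'];(cx,cy),r=cv2.minEnclosingCircle(w)
            cor=max([(np.hypot(*(a+b-2*C)),i,j) for i,a in enumerate(w) for j,b in enumerate(w) if .046<np.hypot(*(a-b))<.06 ],default=(0,0,0))
            far=w[np.argsort(-np.hypot(*(w-C).T))[:3]]
            print(name,"px",k[:,0].mean(0).round(0),"cen",C.round(3),"circ",(round(cx,3),round(cy,3),round(r,3)),"corners",w[cor[1]].round(3),w[cor[2]].round(3),"area",M['m00']*1e6)
E
python3 - <<'E'
from h import *
c=robot.read_camera("top")
heels(c)
P=lambda u,v,z,o=(200,110),s=3.2: onz(c,(o[0]+u/s,o[1]+v/s),z).round(4)
print("lid",[P(*p,.078)[:2] for p in[(45,325),(258,315),(264,435),(52,447)]],"knob",P(151,378,.109))
print("bar ends",P(311,322,.09),P(318,420,.09))
print("bench edge",P(400,482,0),P(610,478,0))
B=lambda u,v,z: P(u,v,z,(80,150),5)
print("box top",[B(*p,.135)[:2] for p in[(475,105),(455,440),(30,415),(66,82)]])
print("open front",B(413,150,.135),B(398,400,.135),"rear",B(168,122,.156),B(148,385,.156),"flap rear",B(186,145,.133),B(170,378,.133))
E
```

```text
dark px [369. 198.] cen [ 0.538 -0.3  ] circ (0.537, -0.296, 0.035) corners [ 0.506 -0.289] [ 0.548 -0.266] area 2587.7041196826767
dark px [322. 165.] cen [ 0.646 -0.159] circ (0.644, -0.153, 0.035) corners [ 0.612 -0.141] [ 0.661 -0.13 ] area 2507.775567451631
tan px [333. 191.] cen [ 0.559 -0.188] circ (0.561, -0.185, 0.032) corners [ 0.557 -0.155] [ 0.593 -0.183] area 2509.489584423985
tan px [365. 157.] cen [ 0.666 -0.288] circ (0.665, -0.288, 0.037) corners [ 0.656 -0.256] [ 0.699 -0.272] area 2666.009795057711
tan px [390. 180.] cen [ 0.603 -0.368] circ (0.588, -0.368, 0.129) corners [ 0.459 -0.361] [ 0.51  -0.363] area 3428.630987383219
lid [array([0.5046, 0.1686]), array([ 0.5104, -0.0241]), array([ 0.4026, -0.0272]), array([0.3949, 0.1635])] knob [0.456  0.0728 0.109 ]
bar ends [ 0.5031 -0.0706  0.09  ] [ 0.416  -0.0747  0.09  ]
bench edge [ 0.3505 -0.1612  0.    ] [ 0.3512 -0.3611  0.    ]
box top [array([0.6179, 0.2702]), array([0.4331, 0.2818]), array([0.4505, 0.5163]), array([0.6348, 0.4983])]
open front [0.5934 0.3047 0.135 ] [0.4555 0.3132 0.135 ] rear [0.609  0.4337 0.156 ] [0.4663 0.4436 0.156 ] flap rear [0.5986 0.4317 0.133 ] [0.4696 0.4398 0.133 ]
```

>>> play_rows(
  deltas=[0,0,40,0,93,0,0,40,0,93,0,0,40,0,93,0,0,40,0,93,0,0,40,0,93,0,0,40,0,93,0,0,40,0,93,0,0,40,0,93],
)

```text
t: 2.3
tool_pos: [0.145, 0.5363, 0.4669]
orientation: [0.41, 3.103, 0.113]
force: [0.3, 0.3, 0.6]
opening: 0.093
gripper_force: 0.0
```

```bash
python3 - <<'E'
from h import *
s=robot.read_state();print(s["t"],s["q"].round(3),s["tool_pos"].round(4),R.from_rotvec(s["orientation"]).as_matrix().round(3))
E
```

```text
2.3 [ 1.209 -0.024  1.199  0.008  1.894 -0.096] [0.145  0.5363 0.4669] [[-0.966  0.259  0.019]
 [ 0.26   0.963  0.07 ]
 [ 0.     0.073 -0.997]]
```

```bash
cat >> h.py <<'E'
def st():
    s=robot.read_state(); M=R.from_rotvec(s["orientation"]).as_matrix(); return s,M
def yawy(M): return np.degrees(np.arctan2(M[1,1],M[0,1]))
def go(*pts,yaw=None,show=True):
    """tool-frame legs in mm through world points from here, orientation held"""
    s,M=st(); p=s["tool_pos"]
    if show: print("t",round(s["t"],2),"pos",p.round(4),"yawy %.1f"%yawy(M),"zax",M[:,2].round(3),"q",s["q"].round(2),"open",round(s["opening"],4),"F",np.round(s["force"],1),"gf",round(s["gripper_force"],1))
    if yaw is not None:
        best=min([(yaw-yawy(M)+180*k) for k in range(-3,4)],key=abs); print("turn about tool z (deg): %.1f"%(-best), "(alt %.1f)"%(-best+180*np.sign(best)))
        # apply turn first
        M=M@R.from_rotvec([0,0,np.radians(-best)]).as_matrix()
    for q in pts:
        q=np.array(q,float); d=M.T@(q-p)*1e3; print("  leg",d.round(1),"len %.0f"%np.linalg.norm(d),"rows>=%d"%np.ceil(np.linalg.norm(d)/41.7)); p=q
E
python3 - <<'E'
from h import *
go((.456,.073,.25),(.456,.073,.084))
E
```

```text
t 2.3 pos [0.145  0.5363 0.4669] yawy 74.9 zax [ 0.019  0.07  -0.997] q [ 1.21 -0.02  1.2   0.01  1.89 -0.1 ] open 0.093 F [0.3 0.3 0.6] gf 0.0
  leg [-420.8 -381.3  189.6] len 599 rows>=15
  leg [ -0.  -12.  165.6] len 166 rows>=4
```

>>> play_rows(
  deltas=[-26.3,-23.8,11.9,0,93,-26.3,-23.8,11.9,0,93,-26.3,-23.8,11.9,0,93,-26.3,-23.8,11.9,0,93,-26.3,-23.8,11.9,0,93,-26.3,-23.8,11.9,0,93,-26.3,-23.8,11.9,0,93,-26.3,-23.8,11.9,0,93],
)

```text
t: 2.97
tool_pos: [0.3012, 0.3037, 0.3595]
orientation: [0.41, 3.104, 0.113]
force: [0.3, 0.3, 0.2]
opening: 0.0929
gripper_force: 0.0
```

>>> play_rows(
  deltas=[-26.3,-23.8,11.9,0,93,-26.3,-23.8,11.9,0,93,-26.3,-23.8,11.9,0,93,-26.3,-23.8,11.9,0,93,-26.3,-23.8,11.9,0,93,-26.3,-23.8,11.9,0,93,-26.3,-23.8,11.9,0,93,-26.3,-23.8,11.9,0,93,0,0,0,0,60],
)

```text
t: 3.72
tool_pos: [0.457, 0.0692, 0.2475]
orientation: [0.418, 3.107, 0.11]
force: [0.1, -0.9, -0.6]
opening: 0.0898
gripper_force: 0.0
```

```bash
python3 - <<'E'
from h import *
go((.456,.073,.084))
c=robot.read_camera("wrist"); print(proj(c,(.456,.073,.109)),c["eye"])
cv2.imwrite("pics/w2.png",c["pixels"])
E
```

```text
t 3.72 pos [0.457  0.0692 0.2475] yawy 74.7 zax [ 0.014  0.069 -0.998] q [-0.02 -0.29  1.83  0.07  1.58 -1.32] open 0.0898 F [ 0.1 -0.9 -0.6] gf 0.0
  leg [  1.2  -8.  163.4] len 164 rows>=4
[248.85543686 181.94212518] [0.37452132 0.07917096 0.41436106]
```

View pics/w2.png

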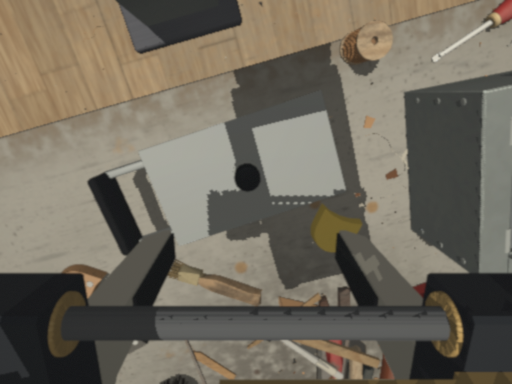

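>>> play_rows(
  deltas=[0,-2,40,0,60,0,-2,40,0,60,0,-2,40,0,60,1,-2,33,0,60,0,0,8,0,60,0,0,0,0,60,0,0,0,0,10,0,0,0,0,10,0,0,0,0,10,0,0,0,0,10],
  newtons=25,
)

```text
t: 4.6
tool_pos: [0.458, 0.0779, 0.0931]
orientation: [0.409, 3.099, 0.115]
force: [0.6, -1.6, 1.4]
opening: 0.0381
gripper_force: 0.8
```

>>> play_rows(
  deltas=[0,0,0,0,10,0,0,0,0,10,0,0,0,0,10,0,0,-20,0,10,0,0,-30,0,10,0,0,-30,0,10],
)

```text
t: 5.1
tool_pos: [0.4533, 0.0721, 0.1702]
orientation: [0.411, 3.107, 0.114]
force: [0.6, -0.0, -1.0]
opening: 0.0257
gripper_force: 24.7
```

```bash
python3 - <<'E'
from h import *
go((.456,-.02,.2),(.425,-.225,.15),(.425,-.225,.042),(.425,-.225,.030))
E
```

```text
t 5.1 pos [0.4533 0.0721 0.1702] yawy 74.9 zax [ 0.015  0.071 -0.997] q [-0.01 -0.26  1.95  0.07  1.44 -1.33] open 0.0257 F [ 0.6 -0.  -1. ] gf 24.7
  leg [-26.5 -85.8 -36.2] len 97 rows>=3
  leg [ -23.5 -209.1   34.8] len 213 rows>=6
  leg [ -0.4  -7.8 107.7] len 108 rows>=3
  leg [-0.  -0.9 12. ] len 12 rows>=1
```

>>> play_rows(
  deltas=[-3,-20,-2,0,10,-6,-33,0,0,10,-6,-35,0,0,10,-6,-35,0,0,10,-6,-35,0,0,10,-6,-35,0,0,10,-6,-35,0,0,10,-6,-33,0,0,10,-5,-24,0,0,10,0,-10,0,0,10],
)

```text
t: 5.93
tool_pos: [0.4258, -0.228, 0.1504]
orientation: [0.415, 3.103, 0.113]
force: [-0.4, 0.4, -1.9]
opening: 0.0256
gripper_force: 24.7
```

>>> play_rows(
  deltas=[0,-2,30,0,10,0,-2,30,0,10,0,-2,30,0,10,0,-2,20,0,10,0,0,0,0,10,0,0,0,0,10],
)

```text
t: 6.43
tool_pos: [0.4255, -0.2236, 0.0398]
orientation: [0.41, 3.106, 0.117]
force: [0.4, 0.7, -1.2]
opening: 0.0255
gripper_force: 24.7
```

```bash
python3 - <<'E'
from h import *
go((.425,-.225,.025))
E
```

```text
t 6.43 pos [ 0.4255 -0.2236  0.0398] yawy 74.9 zax [ 0.016  0.073 -0.997] q [-0.64 -0.    1.97  0.07  1.21 -1.98] open 0.0255 F [ 0.4  0.7 -1.2] gf 24.7
  leg [ 0.  -2.5 14.6] len 15 rows>=1
```

>>> play_rows(
  deltas=[0,0,4,0,10,0,0,4,0,10,0,0,3,0,10,0,0,0,0,10,0,0,0,0,30,0,0,0,0,60,0,0,0,0,80,0,0,0,0,80,0,0,0,0,80],
)

```text
t: 7.18
tool_pos: [0.4269, -0.2244, 0.0299]
orientation: [0.41, 3.103, 0.114]
force: [0.4, 1.1, -0.4]
opening: 0.0524
gripper_force: 0.0
```

>>> play_rows(
  deltas=[0,0,-20,0,80,0,0,-35,0,80,0,0,-35,0,80,0,0,-35,0,80,0,0,-30,0,80,0,0,0,0,80],
)

```text
t: 7.68
tool_pos: [0.4268, -0.2378, 0.1919]
orientation: [0.409, 3.094, 0.105]
force: [0.5, -0.4, 0.4]
opening: 0.0799
gripper_force: 0.0
```

```bash
python3 - <<'E'
from h import *
c=pic("top","t3.png",(200,100,400,270),3.5)
heels(c,(296,140,385,197))
go((.559,-.187,.1))
E
```

```text
tan px [365. 156.] cen [ 0.666 -0.288] circ (0.665, -0.288, 0.037) corners [ 0.656 -0.256] [ 0.699 -0.272] area 2675.44416763954
t 7.73 pos [ 0.4259 -0.237   0.1886] yawy 74.9 zax [ 0.025  0.066 -0.997] q [-0.67 -0.15  1.82  0.07  1.49 -1.98] open 0.0797 F [-0.5 -0.2  0.3] gf 0.0
  leg [-114.9   76.4   95. ] len 168 rows>=5
```

View pics/t3.png

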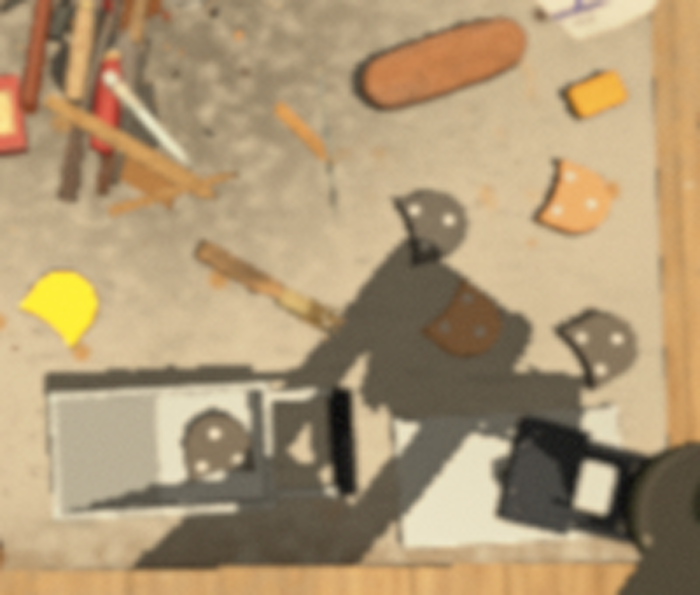

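```bash
python3 - <<'E'
from h import *
go((.556,-.187,.1),(.556,-.187,.006),(.48,.06,.16),(.45,.06,.08),yaw=-41)
E
```

```text
t 7.73 pos [ 0.4259 -0.237   0.1886] yawy 74.9 zax [ 0.025  0.066 -0.997] q [-0.67 -0.15  1.82  0.07  1.49 -1.98] open 0.0797 F [-0.5 -0.2  0.3] gf 0.0
turn about tool z (deg): -64.1 (alt 115.9)
  leg [-117.   -67.6   95. ] len 165 rows>=4
  leg [ 6.2 -2.3 93.8] len 94 rows>=3
  leg [-146.2  223.  -139.2] len 301 rows>=8
  leg [25.  20.7 79. ] len 85 rows>=3
```

>>> play_rows(
  deltas=[0,0,0,7,93,0,0,0,7,93,0,0,0,7,93,0,0,0,7,93,0,0,0,7,93,0,0,0,7,93,0,0,0,7,93,0,0,0,7,93,0,0,0,7,93,0,0,0,7,93],
)

```text
t: 8.57
tool_pos: [0.4231, -0.2346, 0.1825]
orientation: [-2.105, -2.28, -0.101]
force: [-0.6, -0.5, -0.8]
opening: 0.093
gripper_force: 0.0
```

>>> play_rows(
  deltas=[0,0,0,7,93,0,0,0,7,93,0,0,0,7,93,0,0,0,7,93,0,0,0,7,93,0,0,0,7,93,0,0,0,4,93,29,17,10,0,93,29,17,10,0,93,29,17,10,0,93],
)

```text
t: 9.4
tool_pos: [0.5204, -0.2006, 0.1567]
orientation: [-2.807, -1.275, -0.071]
force: [0.6, -0.1, 0.4]
opening: 0.0929
gripper_force: 0.0
```

>>> play_rows(
  deltas=[29,17,10,0,93,0,0,30,0,93,0,0,25,0,93,0,0,0,0,93],
)

```text
t: 9.73
tool_pos: [0.5488, -0.1829, 0.087]
orientation: [-2.798, -1.275, -0.06]
force: [-0.5, -0.4, -1.3]
opening: 0.0928
gripper_force: 0.0
```

```bash
python3 - <<'E'
from h import *
c=robot.read_camera("wrist"); cv2.imwrite("pics/w4.png",c["pixels"]); print(proj(c,(.558,-.187,.018)))
go((.556,-.187,.006),yaw=-41)
E
```

```text
[273.75935061 205.08577447]
t 9.78 pos [ 0.5497 -0.1838  0.0901] yawy -41.0 zax [ 0.01   0.075 -0.997] q [-0.46  0.19  1.67  0.07  1.31  0.24] open 0.0929 F [-1.3  0.5  0.3] gf 0.0
turn about tool z (deg): 0.0 (alt -180.0)
  leg [-3.6 10.3 83.6] len 84 rows>=3
```

View pics/w4.png

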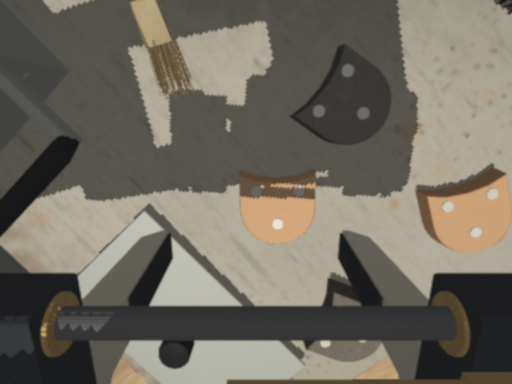

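>>> play_rows(
  deltas=[-2,4,28,0,93,-1,4,28,0,93,-1,3,28,0,93,0,0,0,0,93,0,0,0,0,40,0,0,0,0,40,0,0,0,0,40,0,0,0,0,40,0,0,0,0,40,0,0,0,0,40],
  newtons=20,
)

```text
t: 10.62
tool_pos: [0.561, -0.1904, 0.0118]
orientation: [-2.808, -1.278, -0.074]
force: [-0.4, 0.1, 1.4]
opening: 0.0574
gripper_force: 1.0
```

>>> play_rows(
  deltas=[0,0,-30,0,40,0,0,-40,0,40,0,0,-40,0,40,0,0,-40,0,40,0,0,0,7,40,0,0,0,7,40,0,0,0,7,40,0,0,0,7,40,0,0,0,7,40,0,0,0,7,40],
)

```text
t: 11.45
tool_pos: [0.5574, -0.2007, 0.1604]
orientation: [-3.067, -0.177, -0.035]
force: [0.4, 0.0, -0.2]
opening: 0.0572
gripper_force: 19.9
```

```bash
python3 - <<'E'
from h import *
go((.455,.10,.16),(.455,.10,.09),yaw=-87.5)
E
```

```text
t 11.45 pos [ 0.5574 -0.2007  0.1604] yawy -83.4 zax [ 0.019  0.071 -0.997] q [-0.48  0.15  1.57  0.07  1.43  0.97] open 0.0572 F [ 0.4  0.  -0.2] gf 19.9
turn about tool z (deg): 4.1 (alt -175.9)
  leg [ -89.6 -304.1   19.8] len 318 rows>=8
  leg [-1.5  4.9 69.8] len 70 rows>=2
```

>>> play_rows(
  deltas=[-11,-37,2,4,40,-11,-37,2,0,40,-11,-37,2,0,40,-11,-37,2,0,40,-11,-37,2,0,40,-11,-37,2,0,40,-11,-37,2,0,40,-11,-36,2,0,40,-1,-3,35,0,40,0,4,35,0,40],
)

```text
t: 12.28
tool_pos: [0.4543, 0.0956, 0.0953]
orientation: [-3.069, -0.085, -0.043]
force: [0.9, -0.8, -0.3]
opening: 0.0568
gripper_force: 19.9
```

>>> play_rows(
  deltas=[0,0,0,0,40,0,0,0,0,75,0,0,0,0,75,0,0,0,0,75,0,0,0,0,75,0,0,-35,0,75,0,0,-35,0,75,0,0,-30,-7,75,0,0,0,-7,75],
)

```text
t: 13.03
tool_pos: [0.4549, 0.0852, 0.2015]
orientation: [-3.041, -0.46, -0.064]
force: [0.6, -0.4, 1.1]
opening: 0.0751
gripper_force: 0.0
```

```bash
python3 - <<'E'
from h import *
c=robot.read_camera("top"); heels(c,(296,140,385,225))
go((.642,-.157,.1),(.642,-.157,.006),yaw=16)
E
```

```text
dark px [369. 198.] cen [ 0.539 -0.3  ] circ (0.537, -0.296, 0.035) corners [ 0.506 -0.289] [ 0.548 -0.266] area 2555.7355890466483
dark px [321. 164.] cen [ 0.646 -0.159] circ (0.643, -0.155, 0.035) corners [ 0.612 -0.141] [ 0.661 -0.13 ] area 2512.443626240035
tan px [365. 157.] cen [ 0.666 -0.288] circ (0.665, -0.288, 0.037) corners [ 0.656 -0.256] [ 0.699 -0.272] area 2680.1720387705786
t 13.08 pos [0.4539 0.0853 0.1985] yawy -72.1 zax [ 0.029  0.071 -0.997] q [ 0.02 -0.29  1.92  0.07  1.48  1.27] open 0.075 F [ 0.  -0.2 -0.2] gf 0.0
turn about tool z (deg): -88.1 (alt 91.9)
  leg [-290.2  110.1   86.4] len 322 rows>=8
  leg [-5.7 -4.4 93.7] len 94 rows>=3
```

>>> play_rows(
  deltas=[0,0,0,-7,93,0,0,0,-7,93,0,0,0,-7,93,0,0,0,-7,93,0,0,0,-7,93,0,0,0,-7,93,0,0,0,-7,93,0,0,0,-7,93,0,0,0,-7,93,0,0,0,-7,93],
)

```text
t: 13.92
tool_pos: [0.4506, 0.0854, 0.1927]
orientation: [-2.249, -2.136, -0.097]
force: [0.3, -0.5, -0.5]
opening: 0.093
gripper_force: 0.0
```

>>> play_rows(
  deltas=[0,0,0,-7,93,0,0,0,-7,93,0,0,0,-4,93,-36,14,11,0,93,-36,14,11,0,93,-36,14,11,0,93,-36,14,11,0,93,-36,14,11,0,93,-36,14,11,0,93,-36,14,11,0,93],
)

```text
t: 14.75
tool_pos: [0.6125, -0.1287, 0.1025]
orientation: [-1.9, -2.464, -0.106]
force: [-0.0, 0.1, 0.7]
opening: 0.093
gripper_force: 0.0
```

>>> play_rows(
  deltas=[-36,13,11,0,93,0,0,0,0,93,0,0,0,0,93],
)

```text
t: 15.0
tool_pos: [0.6327, -0.1588, 0.0872]
orientation: [-1.9, -2.458, -0.103]
force: [0.2, 0.6, 0.2]
opening: 0.0933
gripper_force: 0.0
```

```bash
python3 - <<'E'
from h import *
go((.642,-.157,.006),yaw=16)
c=robot.read_camera("wrist"); im=c["pixels"]
hsv=cv2.cvtColor(im,cv2.COLOR_BGR2HSV); p=proj(c,(.642,-.157,.022)); print(p); cv2.imwrite("pics/w5.png",im)
E
```

```text
t 15.0 pos [ 0.6327 -0.1588  0.0872] yawy 14.5 zax [ 0.014  0.073 -0.997] q [-0.37  0.37  1.46  0.08  1.33 -0.64] open 0.0933 F [0.2 0.6 0.2] gf 0.0
turn about tool z (deg): -1.5 (alt 178.5)
  leg [-6.2  6.7 81.2] len 82 rows>=2
[267.17332216 213.2592296 ]
```

View pics/w5.png

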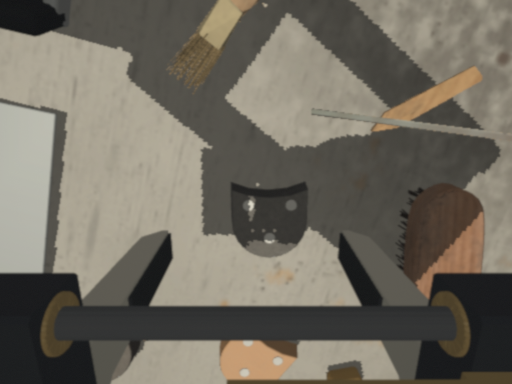

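>>> play_rows(
  deltas=[-2,2,27,0,93,-2,2,27,0,93,-2,2,26,0,93,0,0,0,0,93,0,0,0,0,40,0,0,0,0,40,0,0,0,0,40,0,0,0,0,40,0,0,0,0,40,0,0,0,0,40],
  newtons=20,
)

```text
t: 15.88
tool_pos: [0.6435, -0.1561, 0.0119]
orientation: [-1.897, -2.469, -0.107]
force: [4.8, 0.4, 9.7]
opening: 0.0583
gripper_force: 20.2
```

>>> play_rows(
  deltas=[0,0,-30,0,40,0,0,-40,0,40,0,0,-40,0,40,0,0,-40,7,40,0,0,0,7,40,0,0,0,7,40,0,0,0,7,40,0,0,0,7,40,0,0,0,7,40,0,0,0,7,40],
)

```text
t: 16.72
tool_pos: [0.6397, -0.1666, 0.1603]
orientation: [-2.731, -1.439, -0.077]
force: [-0.1, -0.6, -1.2]
opening: 0.0575
gripper_force: 19.9
```

>>> play_rows(
  deltas=[0,0,0,7,40,0,0,0,7,40,0,0,0,7,40,0,0,0,7,40,0,0,0,7,40,0,0,0,7,40,0,0,0,7,40,0,0,0,4,40],
)

```text
t: 17.38
tool_pos: [0.6397, -0.1665, 0.1602]
orientation: [-3.07, -0.068, -0.031]
force: [0.2, -0.1, 0.5]
opening: 0.0577
gripper_force: 19.9
```

```bash
python3 - <<'E'
from h import *
c=robot.read_camera("top");cv2.imwrite("pics/tub5.png",cv2.resize(c["pixels"][200:260,205:310],None,fx=5,fy=5))
go((.455,.045,.16),(.455,.045,.085),yaw=-87.5)
E
```

```text
t 17.43 pos [ 0.6398 -0.1666  0.1602] yawy -87.6 zax [ 0.019  0.071 -0.997] q [-0.37  0.33  1.37  0.07  1.45  1.15] open 0.0574 F [-0.7 -0.3 -0.9] gf 19.9
turn about tool z (deg): -0.1 (alt 179.9)
  leg [-175.6 -218.9   11.8] len 281 rows>=7
  leg [-1.6  5.3 74.8] len 75 rows>=2
```

View pics/tub5.png

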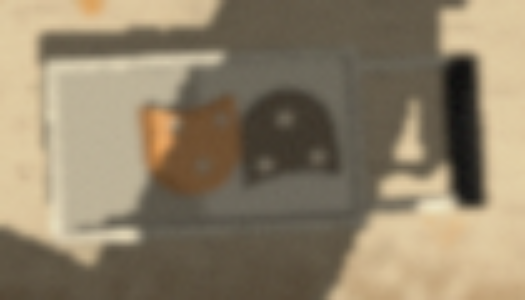

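>>> play_rows(
  deltas=[-25,-32,2,0,40,-25,-32,2,0,40,-25,-32,2,0,40,-25,-32,2,0,40,-25,-32,2,0,40,-25,-32,1,0,40,-25,-32,1,0,40,0,0,0,0,40,-1,3,37,0,40,-1,3,37,0,40],
)

```text
t: 18.27
tool_pos: [0.4563, 0.0482, 0.0882]
orientation: [-3.071, -0.085, -0.045]
force: [0.9, 0.7, -2.2]
opening: 0.0573
gripper_force: 19.9
```

>>> play_rows(
  deltas=[0,0,0,0,40,0,0,0,0,75,0,0,0,0,75,0,0,0,0,75,0,0,0,0,75,0,0,-35,0,75,0,0,-35,0,75,0,0,-30,-7,75,0,0,0,-7,75],
)

```text
t: 19.02
tool_pos: [0.456, 0.0401, 0.1944]
orientation: [-3.042, -0.461, -0.064]
force: [0.3, -0.5, 0.3]
opening: 0.0752
gripper_force: 0.0
```

```bash
python3 - <<'E'
from h import *
c=robot.read_camera("top"); heels(c,(296,140,385,225))
go((.537,-.297,.1),(.537,-.297,.006),yaw=30)
go((.666,-.288,.1),(.666,-.288,.006),yaw=-19,show=False)
E
```

```text
dark px [307. 217.] cen [ 0.48  -0.106] circ (0.487, -0.105, 0.038) corners [ 0.49  -0.125] [ 0.509 -0.074] area 1494.6736856553678
dark px [369. 198.] cen [ 0.538 -0.3  ] circ (0.537, -0.296, 0.035) corners [ 0.506 -0.289] [ 0.548 -0.266] area 2587.7041196826767
tan px [365. 157.] cen [ 0.666 -0.288] circ (0.665, -0.288, 0.037) corners [ 0.656 -0.256] [ 0.699 -0.272] area 2666.009795057711
t 19.07 pos [0.455  0.0403 0.1914] yawy -72.1 zax [ 0.029  0.07  -0.997] q [-0.08 -0.29  1.94  0.07  1.47  1.17] open 0.0753 F [ 0.4 -0.9 -0.4] gf 0.0
turn about tool z (deg): 77.9 (alt -102.1)
  leg [337.  102.   69.8] len 359 rows>=9
  leg [ 4.4  5.6 93.7] len 94 rows>=3
turn about tool z (deg): -53.1 (alt 126.9)
  leg [-247.5  306.4   74.2] len 401 rows>=10
  leg [-7.1 -0.4 93.7] len 94 rows>=3
```

>>> play_rows(
  deltas=[0,0,0,-7,93,0,0,0,-7,93,0,0,0,-7,93,0,0,0,-7,93,0,0,0,-7,93,0,0,0,-7,93,0,0,0,-7,93,0,0,0,-4,93,-24,30,7,0,93,-24,30,7,0,93],
)

```text
t: 19.9
tool_pos: [0.4927, -0.0235, 0.1685]
orientation: [-2.535, -1.775, -0.09]
force: [0.3, -0.0, 2.1]
opening: 0.0929
gripper_force: 0.0
```

>>> play_rows(
  deltas=[-24,30,7,0,93,-24,30,7,0,93,-24,30,7,0,93,-24,30,7,0,93,-24,30,7,0,93,-24,30,7,0,93,-24,30,7,0,93,-24,30,7,0,93,-6,6,0,0,93,0,0,0,0,93],
)

```text
t: 20.73
tool_pos: [0.6555, -0.2919, 0.0928]
orientation: [-2.537, -1.765, -0.084]
force: [-0.4, 0.3, -0.5]
opening: 0.093
gripper_force: 0.0
```

```bash
cat >> h.py <<'E'
def wcheck(P,lo,hi):
    c=robot.read_camera("wrist"); p=proj(c,P); hsv=cv2.cvtColor(c["pixels"],cv2.COLOR_BGR2HSV)
    m=cv2.inRange(hsv,lo,hi); m=cv2.morphologyEx(m,cv2.MORPH_CLOSE,np.ones((9,9)))
    for k in cv2.findContours(m,0,2)[0]:
        if cv2.contourArea(k)>1500:
            x,y,w,h=cv2.boundingRect(k); print("wrist bbox",x,y,w,h,"world",onz(c,(x+w/2,y+h/2),P[2])[:2].round(4),"pred px",p.round(0))
E
python3 - <<'E'
from h import *
wcheck((.666,-.288,.018),(5,110,60),(18,255,255))
go((.666,-.288,.006),yaw=-19)
E
```

```text
wrist bbox 357 152 67 65 world [ 0.7571 -0.3091] pred px [269. 199.]
t 20.78 pos [ 0.6556 -0.2902  0.0942] yawy -20.2 zax [ 0.017  0.072 -0.997] q [-0.53  0.54  1.22  0.07  1.4  -0.18] open 0.0929 F [-0.8  0.8 -0.1] gf 0.0
turn about tool z (deg): -1.2 (alt 178.8)
  leg [-1.1  9.7 88.3] len 89 rows>=3
```

```bash
python3 - <<'E'
from h import *
c=robot.read_camera("wrist");hsv=cv2.cvtColor(c["pixels"],cv2.COLOR_BGR2HSV)
print(hsv[199,269],hsv[210,255],hsv[190,285])
for lo in((0,90,30),(0,120,80)):
    wcheck((.666,-.288,.018),lo,(20,200,255))
E
```

```text
[15 95 94] [ 15 106 200] [15 87 94]
wrist bbox 111 340 401 44 world [ 0.6516 -0.4384] pred px [270. 202.]
wrist bbox 213 267 137 39 world [ 0.6507 -0.3602] pred px [270. 202.]
wrist bbox 234 166 74 73 world [ 0.6668 -0.2889] pred px [270. 202.]
wrist bbox 356 155 66 66 world [ 0.7569 -0.3094] pred px [270. 202.]
wrist bbox 341 0 126 85 world [ 0.7943 -0.2111] pred px [270. 202.]
wrist bbox 358 156 63 64 world [ 0.7578 -0.3092] pred px [270. 202.]
```

>>> play_rows(
  deltas=[0,3,29,0,93,0,3,29,0,93,-1,4,29,0,93,0,0,0,0,93,0,0,0,0,40,0,0,0,0,40,0,0,0,0,40,0,0,0,0,40,0,0,0,0,40,0,0,0,0,40],
  newtons=20,
)

```text
t: 21.77
tool_pos: [0.6675, -0.2883, 0.0102]
orientation: [-2.536, -1.774, -0.088]
force: [1.3, -0.3, 5.8]
opening: 0.0575
gripper_force: 12.1
```

>>> play_rows(
  deltas=[0,0,-30,0,40,0,0,-40,0,40,0,0,-40,0,40,0,0,-40,7,40,0,0,0,7,40,0,0,0,7,40,0,0,0,7,40,0,0,0,7,40,0,0,0,7,40,0,0,0,7,40],
)

```text
t: 22.6
tool_pos: [0.6639, -0.2985, 0.1584]
orientation: [-3.025, -0.549, -0.048]
force: [1.4, 0.3, -1.6]
opening: 0.0571
gripper_force: 19.8
```

>>> play_rows(
  deltas=[0,0,0,7,40,0,0,0,7,40,0,0,0,4,40,0,0,0,0,40],
)

```text
t: 22.93
tool_pos: [0.6639, -0.2986, 0.1584]
orientation: [-3.07, -0.073, -0.032]
force: [0.7, 0.6, -0.7]
opening: 0.0575
gripper_force: 19.8
```

```bash
python3 - <<'E'
from h import *
c=robot.read_camera("top");cv2.imwrite("pics/tub6.png",cv2.resize(c["pixels"][200:260,205:310],None,fx=5,fy=5))
go((.455,.10,.18),(.455,.10,.1),yaw=-87.5)
E
```

```text
t 22.98 pos [ 0.6639 -0.2985  0.1584] yawy -86.9 zax [ 0.019  0.071 -0.997] q [-0.53  0.52  1.12  0.07  1.51  0.98] open 0.0573 F [-0.7 -0.3 -0.5] gf 19.8
turn about tool z (deg): 0.6 (alt -179.4)
  leg [-191.4 -407.7    2.8] len 450 rows>=11
  leg [-1.7  5.6 79.8] len 80 rows>=2
```

View pics/tub6.png

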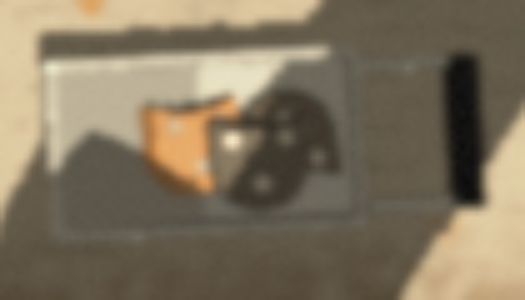

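>>> play_rows(
  deltas=[-16,-34,0,0,40,-16,-34,0,0,40,-16,-34,0,0,40,-16,-34,0,0,40,-16,-34,0,0,40,-16,-34,0,0,40,-16,-34,0,0,40,-16,-34,0,0,40,-16,-34,0,0,40,-16,-34,0,0,40],
)

```text
t: 23.82
tool_pos: [0.4855, 0.0335, 0.1788]
orientation: [-3.07, -0.083, -0.033]
force: [0.5, 0.6, -0.1]
opening: 0.0572
gripper_force: 19.8
```

>>> play_rows(
  deltas=[-16,-34,0,0,40,-15,-30,0,0,40,0,0,0,0,40,-1,3,34,0,40,-1,3,34,0,40,0,0,0,0,40,0,0,0,0,75,0,0,0,0,75,0,0,0,0,75,0,0,0,0,75],
)

```text
t: 24.65
tool_pos: [0.4536, 0.093, 0.1163]
orientation: [-3.07, -0.079, -0.037]
force: [0.0, -0.1, 1.1]
opening: 0.0744
gripper_force: 0.0
```

>>> play_rows(
  deltas=[0,0,-35,0,75,0,0,-35,0,75,0,0,-30,7,75,0,0,0,7,75],
)

```text
t: 24.98
tool_pos: [0.454, 0.0858, 0.2226]
orientation: [-3.052, 0.303, -0.037]
force: [1.2, 0.8, -0.0]
opening: 0.0749
gripper_force: 0.0
```

```bash
python3 - <<'E'
from h import *
c=robot.read_camera("top"); heels(c,(310,140,385,225))
go((.537,-.297,.1),yaw=30)
E
```

```text
dark px [376. 203.] cen [ 0.522 -0.319] circ (0.52, -0.318, 0.034) corners [ 0.487 -0.309] [ 0.536 -0.293] area 2049.8945202502837
t 25.03 pos [0.4532 0.0858 0.2196] yawy -101.9 zax [ 0.029  0.071 -0.997] q [ 0.02 -0.3   1.89  0.07  1.52  1.79] open 0.075 F [0.  0.2 0.4] gf 0.0
turn about tool z (deg): 48.1 (alt -131.9)
  leg [378.6 125.1  94.5] len 410 rows>=10
```

>>> play_rows(
  deltas=[0,0,0,-7,93,0,0,0,-7,93,0,0,0,-7,93,0,0,0,-7,93,0,0,0,-7,93,0,0,0,-7,93,0,0,0,-7,93,0,0,0,-7,93,0,0,0,-7,93,0,0,0,-7,93],
)

```text
t: 25.87
tool_pos: [0.45, 0.086, 0.2137]
orientation: [-2.682, -1.532, -0.08]
force: [-0.9, 0.2, 0.2]
opening: 0.0926
gripper_force: 0.0
```

>>> play_rows(
  deltas=[0,0,0,-7,93,0,0,0,-7,93,0,0,0,-7,93,0,0,0,-7,93,0,0,0,-7,93,0,0,0,-7,93,0,0,0,-7,93,0,0,0,-7,93,0,0,0,-6,93,0,0,0,0,93],
)

```text
t: 26.7
tool_pos: [0.45, 0.086, 0.2137]
orientation: [-1.528, -2.722, -0.111]
force: [0.6, 0.2, -0.4]
opening: 0.093
gripper_force: 0.0
```

```bash
python3 - <<'E'
from h import *
go((.521,-.317,.1))
E
```

```text
t 26.7 pos [0.45   0.086  0.2137] yawy 31.3 zax [ 0.019  0.071 -0.997] q [ 0.02 -0.29  1.9   0.07  1.52 -0.53] open 0.093 F [ 0.6  0.2 -0.4] gf 0.0
  leg [-386.1 -154.5   86.1] len 425 rows>=11
```

>>> play_rows(
  deltas=[-35,-14,8,0,93,-35,-14,8,0,93,-35,-14,8,0,93,-35,-14,8,0,93,-35,-14,8,0,93,-35,-14,8,0,93,-35,-14,8,0,93,-35,-14,8,0,93,-35,-14,8,0,93,-35,-14,8,0,93],
)

```text
t: 27.53
tool_pos: [0.5115, -0.2816, 0.108]
orientation: [-1.541, -2.714, -0.111]
force: [0.5, 0.4, 0.5]
opening: 0.0929
gripper_force: 0.0
```

>>> play_rows(
  deltas=[-35,-14,6,0,93,0,0,0,0,93,0,0,0,0,93],
)

```text
t: 27.78
tool_pos: [0.5167, -0.3176, 0.0982]
orientation: [-1.543, -2.71, -0.112]
force: [0.7, 0.9, -0.8]
opening: 0.0928
gripper_force: 0.0
```

```bash
python3 - <<'E'
from h import *
c=robot.read_camera("wrist");cv2.imwrite("pics/w7.png",c["pixels"])
go((.521,-.317,.006));print(proj(c,(.521,-.317,.022)))
E
```

```text
t 27.83 pos [ 0.5172 -0.3165  0.0992] yawy 30.7 zax [ 0.018  0.072 -0.997] q [-0.68  0.26  1.57  0.07  1.35 -1.23] open 0.0926 F [ 0.4 -0.1  0.4] gf 0.0
  leg [-7.3 -1.9 93. ] len 93 rows>=3
[257.09838896 210.00267179]
```

View pics/w7.png

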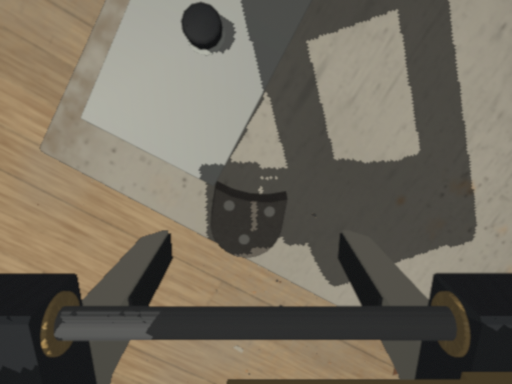

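```bash
python3 - <<'E'
from h import *
c=robot.read_camera("wrist");P=onz(c,(248,219),.022);print(P)
go((P[0],P[1],.006),yaw=30.7+0)
a=onz(c,(217,185),.022)-onz(c,(287,198),.022);print(np.degrees(np.arctan2(a[1],a[0])))
E
```

```text
[ 0.51928674 -0.32613486  0.022     ]
t 27.88 pos [ 0.5176 -0.3158  0.1   ] yawy 30.8 zax [ 0.019  0.072 -0.997] q [-0.67  0.25  1.57  0.07  1.35 -1.23] open 0.093 F [-0.5  0.6  0.3] gf 0.0
turn about tool z (deg): 0.1 (alt -179.9)
  leg [-14.6  -8.8  93. ] len 95 rows>=3
-160.8626414511069
```

>>> play_rows(
  deltas=[0,0,0,6,93,0,0,0,5,93,-5,-2,30,0,93,-5,-2,30,0,93,-5,-2,32,0,93,0,0,0,0,93,0,0,0,0,40,0,0,0,0,40,0,0,0,0,40,0,0,0,0,40],
  newtons=20,
)

```text
t: 28.72
tool_pos: [0.5198, -0.3259, 0.0088]
orientation: [-1.788, -2.552, -0.107]
force: [-0.5, 0.1, -0.2]
opening: 0.071
gripper_force: 0.0
```

>>> play_rows(
  deltas=[0,0,0,0,40,0,0,0,0,40,0,0,-30,0,40,0,0,-40,0,40,0,0,-40,0,40,0,0,-40,0,40,0,0,-10,7,40,0,0,0,7,40,0,0,0,7,40,0,0,0,7,40],
)

```text
t: 29.55
tool_pos: [0.516, -0.3374, 0.1675]
orientation: [-2.347, -2.025, -0.094]
force: [-0.1, -0.1, -1.8]
opening: 0.058
gripper_force: 19.8
```

>>> play_rows(
  deltas=[0,0,0,7,40,0,0,0,7,40,0,0,0,7,40,0,0,0,7,40,0,0,0,7,40,0,0,0,7,40,0,0,0,7,40,0,0,0,7,40,0,0,0,7,40,0,0,0,7,40],
)

```text
t: 30.38
tool_pos: [0.5158, -0.3371, 0.1667]
orientation: [-3.057, -0.31, -0.04]
force: [-0.2, 0.2, -0.3]
opening: 0.0584
gripper_force: 19.8
```

```bash
python3 - <<'E'
from h import *
c=robot.read_camera("top");cv2.imwrite("pics/tub8.png",cv2.resize(c["pixels"][200:260,205:310],None,fx=5,fy=5))
go((.455,.045,.2),(.455,.045,.11),yaw=-87.5)
E
```

```text
t 30.43 pos [ 0.5158 -0.3372  0.1667] yawy -78.9 zax [ 0.019  0.071 -0.997] q [-0.7   0.23  1.48  0.07  1.47  0.67] open 0.0583 F [ 0.6  0.2 -0.9] gf 19.9
turn about tool z (deg): 8.6 (alt -171.4)
  leg [ -44.  -385.9   -7.2] len 388 rows>=10
  leg [-2.   6.3 89.8] len 90 rows>=3
```

View pics/tub8.png

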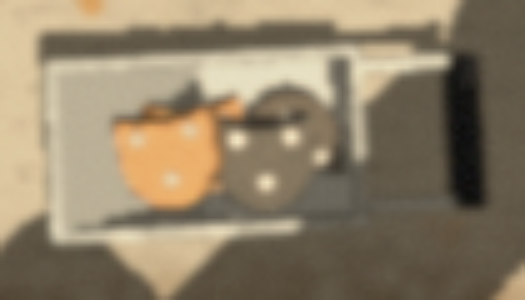

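>>> play_rows(
  deltas=[0,0,0,5,40,0,0,0,4,40,-4,-38,0,0,40,-4,-38,0,0,40,-4,-38,0,0,40,-4,-38,0,0,40,-4,-38,0,0,40,-4,-38,0,0,40,-4,-38,0,0,40,-4,-38,0,0,40],
)

```text
t: 31.27
tool_pos: [0.4675, -0.0344, 0.1875]
orientation: [-3.07, -0.083, -0.033]
force: [0.2, -0.1, -0.7]
opening: 0.0583
gripper_force: 19.9
```

>>> play_rows(
  deltas=[-4,-38,0,0,40,-4,-32,-7,0,40,0,0,0,0,40,-1,3,36,0,40,-1,3,36,0,40,0,0,20,0,40,0,0,0,0,40],
)

```text
t: 31.85
tool_pos: [0.4526, 0.0335, 0.1016]
orientation: [-3.069, -0.082, -0.019]
force: [-0.7, -0.8, -1.6]
opening: 0.0584
gripper_force: 19.9
```

```bash
python3 - <<'E'
from h import *
go((.455,.035,.088))
E
```

```text
t 31.85 pos [0.4526 0.0335 0.1016] yawy -86.9 zax [ 0.01   0.072 -0.997] q [-0.1  -0.2   2.03  0.07  1.31  1.4 ] open 0.0584 F [-0.7 -0.8 -1.6] gf 19.9
  leg [ 2.3 -0.4 13.7] len 14 rows>=1
```

>>> play_rows(
  deltas=[1,0,12,0,40,0,0,0,0,40,0,0,0,0,75,0,0,0,0,75,0,0,0,0,75,0,0,0,0,75,0,0,-35,0,75,0,0,-35,0,75,0,0,-35,0,93,0,0,-20,-7,93],
)

```text
t: 32.68
tool_pos: [0.4568, 0.025, 0.2244]
orientation: [-3.062, -0.263, -0.046]
force: [1.1, -0.1, -0.2]
opening: 0.0843
gripper_force: 0.0
```

>>> play_rows(
  deltas=[0,0,0,-7,93,0,0,0,-7,93,0,0,0,-7,93,0,0,0,-7,93,0,0,0,-7,93,0,0,0,-7,93,0,0,0,-7,93,0,0,0,-7,93,0,0,0,-7,93,0,0,0,-7,93],
)

```text
t: 33.52
tool_pos: [0.4555, 0.0253, 0.2201]
orientation: [-2.369, -1.998, -0.094]
force: [-1.0, 0.9, -0.1]
opening: 0.0925
gripper_force: 0.0
```

>>> play_rows(
  deltas=[0,0,0,-7,93,0,0,0,-5,93,0,0,0,0,93],
)

```text
t: 33.77
tool_pos: [0.4555, 0.0253, 0.2201]
orientation: [-2.153, -2.237, -0.101]
force: [0.6, -0.1, -0.6]
opening: 0.0929
gripper_force: 0.0
```

```bash
python3 - <<'E'
from h import *
c=robot.read_camera("top");im=c["pixels"];cv2.imwrite("pics/t9.png",im)
h=cv2.cvtColor(im,cv2.COLOR_BGR2HSV); m=cv2.inRange(h,(0,0,0),(180,255,45)); m[:, :285]=0; m[:,310:]=0; m[:200]=0;m[250:]=0
k=max(cv2.findContours(m,0,2)[0],key=cv2.contourArea);r=cv2.minAreaRect(k);print(r,[onz(c,p,.088)[:2].round(4) for p in cv2.boxPoints(r)])
s,M=st(); g=s["tool_pos"]
w=robot.read_camera("wrist");cv2.imwrite("pics/w9.png",w["pixels"]);print(proj(w,(.4618,-.0714,.075)))
go((.4618,-.10,.2),(.4618,-.0714,.056),yaw=2.5)
E
```

```text
Traceback (most recent call last):
ValueError: max() iterable argument is empty
```

```bash
python3 - <<'E'
from h import *
go((.4618,-.075,.2),yaw=2.5)
E
```

```text
t 33.82 pos [0.4555 0.0253 0.22  ] yawy 1.8 zax [ 0.02   0.071 -0.997] q [-0.12 -0.29  1.89  0.07  1.54 -0.15] open 0.093 F [0.4 0.  0. ] gf 0.0
turn about tool z (deg): -0.7 (alt 179.3)
  leg [-101.7    1.5   13. ] len 102 rows>=3
```

>>> play_rows(
  deltas=[-34,0,4,0,93,-34,1,4,0,93,-34,1,5,0,93,0,0,0,0,93,0,0,0,0,93],
)

```text
t: 34.23
tool_pos: [0.4608, -0.0765, 0.1991]
orientation: [-2.164, -2.224, -0.099]
force: [0.7, 1.1, -0.5]
opening: 0.093
gripper_force: 0.0
```

```bash
python3 - <<'E'
from h import *
w=robot.read_camera("wrist");cv2.imwrite("pics/w9.png",w["pixels"]);print(proj(w,(.4618,-.0714,.09)),w["eye"])
go((.4618,-.0714,.056),yaw=2.5)
E
```

```text
[256.04911918 192.89474951] [ 0.45369213 -0.00743026  0.37120855]
t 34.28 pos [ 0.461  -0.0755  0.1994] yawy 1.7 zax [ 0.019  0.071 -0.997] q [-0.33 -0.23  1.88  0.07  1.5  -0.37] open 0.0931 F [0.9 0.  0.4] gf 0.0
turn about tool z (deg): -0.8 (alt 179.2)
  leg [ -6.1  -2.2 143.4] len 144 rows>=4
```

View pics/w9.png

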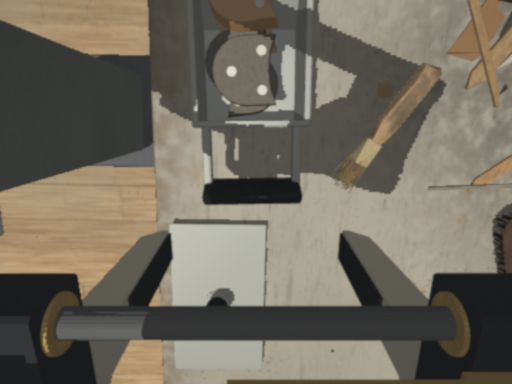

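```bash
python3 - <<'E'
from h import *
w=robot.read_camera("wrist");im=w["pixels"]
g=cv2.cvtColor(im,cv2.COLOR_BGR2GRAY).astype(int)
for r in(185,192,198): print(r,g[r,196:212],g[r,292:310])
print(g[172:210,250])
for z in(.09,.08): print(z,onz(w,(203,190),z),onz(w,(301,190),z),onz(w,(252,180),z),onz(w,(252,203),z))
E
```

```text
185 [162 160 160 164 167 169 166 152 128  98  72  53  44  40  35  30] [ 22  23  23  23  24  29  60 109 147 164 164 158 151 150 155 160 166 168]
192 [168 168 169 169 170 161 128  77  38  28  30  28  30  28  29  27] [ 23  24  23  24  24  23  25  36  79 128 151 156 158 162 166 168 168 168]
198 [168 169 169 168 162 133  87  49  38  39  38  37  36  32  27  26] [ 27  27  26  26  26  24  26  24  46  91 138 162 169 169 168 167 168 168]
[ 83  83  83  83  83  94 108  78  39  25  23  24  24  22  24  24  22  25
  25  23  23  22  24  25  26  27  26  26  24  24  25  27  67 123 158 168
 169 168]
0.09 [ 0.41539221 -0.06891587  0.09      ] [ 0.50178425 -0.06688037  0.09      ] [ 0.45822299 -0.05894086  0.09      ] [ 0.45876312 -0.07973726  0.09      ]
0.08 [ 0.41403327 -0.07113449  0.08      ] [ 0.50349326 -0.06902671  0.08      ] [ 0.45838505 -0.06080525  0.08      ] [ 0.45894436 -0.08234017  0.08      ]
```

>>> play_rows(
  deltas=[-1,-3,30,0,93,-1,0,30,0,93,0,0,27,0,93,0,0,0,0,93,0,0,0,0,93],
)

```text
t: 34.75
tool_pos: [0.4588, -0.0697, 0.1118]
orientation: [-2.154, -2.231, -0.098]
force: [1.2, -0.3, 1.7]
opening: 0.0934
gripper_force: 0.0
```

```bash
python3 - <<'E'
from h import *
go((.4587,-.070,.056))
w=robot.read_camera("wrist");im=w["pixels"];g=cv2.cvtColor(im,cv2.COLOR_BGR2GRAY)
for z in(.09,): print(proj(w,(.4154,-.069,z)),proj(w,(.5018,-.067,z)))
c=robot.read_camera("wrist");cv2.imwrite("pics/w10.png",im)
b=(g<50).astype(np.uint8)
for r in range(150,330,12): 
    x=np.flatnonzero(b[r]); print(r,x.min() if len(x) else None,x.max() if len(x) else None,len(x), "near", [int(v) for v in np.flatnonzero(np.diff(b[r].astype(int)))])
E
```

```text
t 34.75 pos [ 0.4588 -0.0697  0.1118] yawy 2.0 zax [ 0.016  0.072 -0.997] q [-0.32 -0.17  1.98  0.08  1.33 -0.37] open 0.0934 F [ 1.2 -0.3  1.7] gf 0.0
  leg [-4.3 -1.1 55.6] len 56 rows>=2
[187.77044336 229.02951825] [326.08217252 229.53476899]
150 None None 0 near []
162 None None 0 near []
174 None None 0 near []
186 None None 0 near []
198 None None 0 near []
210 246 254 2 near [245, 246, 253, 254]
222 191 320 130 near [190, 320]
234 189 324 136 near [188, 324]
246 161 349 152 near [160, 170, 189, 321, 339, 349]
258 153 356 36 near [152, 171, 339, 356]
270 146 364 39 near [145, 164, 344, 364]
282 0 511 196 near [76, 138, 158, 351, 371, 432]
294 0 511 169 near [55, 74, 79, 130, 152, 356, 379, 430, 435, 453]
306 0 511 140 near [47, 78, 81, 128, 147, 362, 380, 427, 430, 462]
318 29 511 58 near [28, 42, 467]
```

>>> play_rows(
  deltas=[-1,0,10,0,93,-1,0,10,0,93,-1,0,10,0,93,0,0,0,0,93],
)

```text
t: 35.18
tool_pos: [0.4591, -0.0718, 0.0798]
orientation: [-2.156, -2.229, -0.097]
force: [-0.0, 0.8, -1.2]
opening: 0.0931
gripper_force: 0.0
```

>>> play_rows(
  deltas=[-1,0,10,0,93,0,0,10,0,93,0,0,5,0,93,0,0,0,0,93],
)

```text
t: 35.52
tool_pos: [0.4597, -0.0709, 0.0553]
orientation: [-2.156, -2.23, -0.098]
force: [-0.6, 0.4, -0.2]
opening: 0.0926
gripper_force: 0.0
```

```bash
python3 - <<'E'
from h import *
go((.4587,-.070,.056))
E
```

```text
t 35.52 pos [ 0.4597 -0.0709  0.0553] yawy 1.9 zax [ 0.016  0.072 -0.997] q [-0.32 -0.09  2.03  0.08  1.22 -0.38] open 0.0926 F [-0.6  0.4 -0.2] gf 0.0
  leg [ 0.9 -1.  -0.6] len 1 rows>=1
```

Free of contact; close on the bar's ends with full grip.

>>> play_rows(
  deltas=[0,0,0,0,70,0,0,0,0,70,0,0,0,0,70,0,0,0,0,70,0,0,0,0,70],
  newtons=60,
)

```text
t: 35.93
tool_pos: [0.4607, -0.0712, 0.0572]
orientation: [-2.157, -2.232, -0.099]
force: [-1.5, 1.7, -2.9]
opening: 0.0898
gripper_force: 59.9
```

```bash
python3 - <<'E'
from h import *
go((.4587,-.070,.056)); print(robot.read_state()["wrist_torque"])
E
```

```text
t 35.93 pos [ 0.4607 -0.0712  0.0572] yawy 1.9 zax [ 0.018  0.071 -0.997] q [-0.32 -0.1   2.02  0.08  1.22 -0.38] open 0.0898 F [-1.5  1.7 -2.9] gf 59.9
  leg [ 1.2 -2.   1.3] len 3 rows>=1
[-0.03301962  0.54583063  0.17147305]
```

>>> play_rows(
  deltas=[0,0,-5,0,70,0,0,-5,0,70,0,0,-5,0,70,0,0,-5,0,70,0,0,0,0,70,0,0,0,0,70,0,0,0,0,70],
)

```text
t: 36.52
tool_pos: [0.4606, -0.0728, 0.0772]
orientation: [-2.158, -2.232, -0.1]
force: [0.3, 0.5, -6.3]
opening: 0.0895
gripper_force: 60.0
```

```bash
python3 - <<'E'
from h import *
go(); print(robot.read_state()["wrist_torque"])
for n in("scene","top"):
    c=robot.read_camera(n); np.savez(f"{n}_a.npz",**c)
c=robot.read_camera("scene");p=[proj(c,(.4518,.1683,.075+d)) for d in(0,.02,-.02)];print(p)
E
```

```text
t 36.52 pos [ 0.4606 -0.0728  0.0772] yawy 1.9 zax [ 0.019  0.071 -0.997] q [-0.33 -0.12  2.01  0.08  1.26 -0.38] open 0.0895 F [ 0.3  0.5 -6.3] gf 60.0
[-0.85859442  0.02900312  0.05692285]
[array([189.98056812, 197.5713483 ]), array([189.42922984, 191.10057659]), array([190.5215373 , 203.92042331])]
```

>>> play_rows(
  deltas=[0,0,-4,0,70,0,0,-8,0,70,0,0,-12,0,70,0,0,-16,1,70,0,0,-18,1,70,0,0,-20,1,70,0,0,-20,1,70,0,0,-20,1,70,0,0,-18,0,70,0,0,-14,0,70],
)

```text
t: 37.5
tool_pos: [0.4584, -0.0838, 0.2302]
orientation: [-2.253, -2.136, -0.099]
force: [0.4, -0.7, -6.1]
opening: 0.0897
gripper_force: 60.0
```

>>> play_rows(
  deltas=[0,0,-12,0,70,0,0,-9,0,70,0,0,-6,0,70,0,0,-3,0,70,0,0,0,0,70,0,0,0,0,70],
)

```text
t: 38.0
tool_pos: [0.457, -0.0854, 0.256]
orientation: [-2.25, -2.133, -0.096]
force: [-0.7, -0.0, -6.6]
opening: 0.0894
gripper_force: 60.0
```

```bash
python3 - <<'E'
from h import *
go((.5163,.1397,.26),(.5163,.1397,.2),yaw=-3.5); print(robot.read_state()["wrist_torque"])
E
```

```text
t 38.0 pos [ 0.457  -0.0854  0.256 ] yawy -3.1 zax [ 0.018  0.071 -0.997] q [-0.36 -0.26  1.79  0.07  1.61 -0.3 ] open 0.0894 F [-0.7 -0.  -6.6] gf 60.0
turn about tool z (deg): 0.4 (alt -179.6)
  leg [228.   45.5  13.2] len 233 rows>=6
  leg [-4.3 -0.8 59.8] len 60 rows>=2
[-0.8761227   0.15382027  0.01829605]
```

>>> play_rows(
  deltas=[6,1,0,0,70,12,2,1,0,70,18,4,1,0,70,22,4,1,0,70,24,5,1,0,70,24,5,1,0,70,24,5,1,0,70,24,5,1,0,70,22,4,1,0,70,20,4,1,0,70],
)

```text
t: 38.83
tool_pos: [0.5061, 0.1102, 0.2614]
orientation: [-2.249, -2.133, -0.095]
force: [0.5, -0.8, -6.1]
opening: 0.0897
gripper_force: 60.0
```

>>> play_rows(
  deltas=[16,3,1,0,70,10,2,1,0,70,6,1,1,0,70,0,0,0,0,70,0,0,0,0,70],
)

```text
t: 39.25
tool_pos: [0.5141, 0.1397, 0.2613]
orientation: [-2.25, -2.134, -0.095]
force: [-0.1, -0.2, -6.3]
opening: 0.0897
gripper_force: 60.0
```

```bash
python3 - <<'E'
from h import *
go((.5163,.1397,.2),yaw=-3.5); print(robot.read_state()["wrist_torque"])
c=robot.read_camera("scene");d=np.array([.063,.998,0]);n=np.array([-.998,.063,0])
cv2.imwrite("pics/s11.png",cv2.resize(c["pixels"][60:290,80:330],None,fx=3,fy=2.6,interpolation=cv2.INTER_CUBIC))
s,M=st();h=s["tool_pos"]-.019*M[:,2]
print("lip pts pred(level)",[proj(c,h+.24*d+k*.05*n).round(0) for k in(-1,0,1)],"hinge",[proj(c,np.array([.527,.308,.135])+k*.068*n).round(0) for k in(-1,1)])
E
```

```text
t 39.25 pos [0.5141 0.1397 0.2613] yawy -3.1 zax [ 0.018  0.07  -0.997] q [ 0.12 -0.1   1.65  0.07  1.57  0.17] open 0.0897 F [-0.1 -0.2 -6.3] gf 60.0
turn about tool z (deg): 0.4 (alt -179.6)
  leg [-4.2  1.4 61.1] len 61 rows>=2
[-0.93933042  0.09585309 -0.00822952]
lip pts pred(level) [array([170.,  87.]), array([155.,  92.]), array([138.,  97.])] hinge [array([195., 141.]), array([155., 157.])]
```

View pics/s11.png

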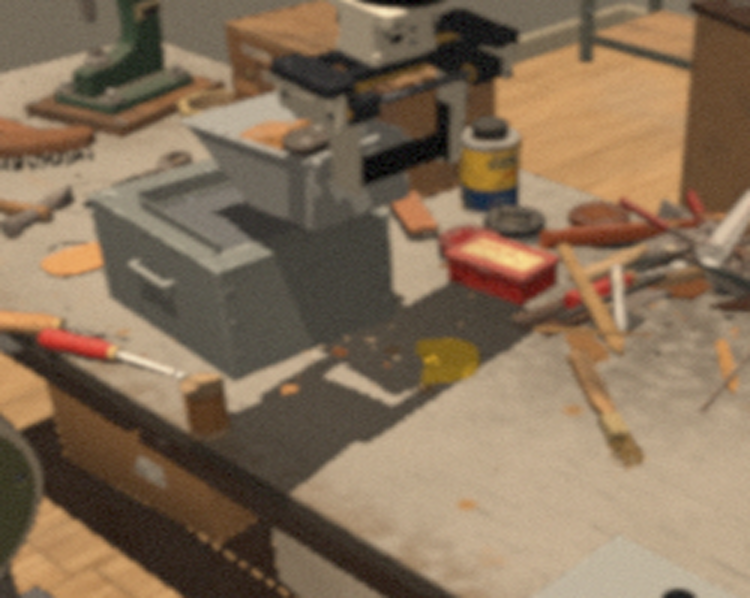

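>>> play_rows(
  deltas=[0,0,5,0,70,0,1,10,0,70,1,0,12,0,70,0,0,9,0,70,0,0,6,0,70,0,0,3,0,70,0,0,0,0,70],
)

```text
t: 39.88
tool_pos: [0.5156, 0.144, 0.2155]
orientation: [-2.25, -2.133, -0.094]
force: [-0.4, 0.6, -5.4]
opening: 0.0895
gripper_force: 60.0
```

```bash
python3 - <<'E'
from h import *
go((.5163,.1447,.2)); print(robot.read_state()["wrist_torque"])
E
```

```text
t 39.88 pos [0.5156 0.144  0.2155] yawy -3.1 zax [ 0.017  0.071 -0.997] q [ 0.13 -0.08  1.71  0.07  1.49  0.18] open 0.0895 F [-0.4  0.6 -5.4] gf 60.0
  leg [-0.4  0.5 15.5] len 16 rows>=1
[-0.83542363  0.17081155 -0.00336939]
```

>>> play_rows(
  deltas=[0,0,3,0,70,0,0,3,0,70,0,0,0,0,70],
)

```text
t: 40.13
tool_pos: [0.5164, 0.1446, 0.2108]
orientation: [-2.251, -2.134, -0.097]
force: [0.1, -1.0, -7.0]
opening: 0.0894
gripper_force: 60.0
```

>>> play_rows(
  deltas=[0,0,2,0,70,0,0,2,0,70,0,0,0,0,70],
)

```text
t: 40.38
tool_pos: [0.5164, 0.1448, 0.2067]
orientation: [-2.251, -2.134, -0.097]
force: [0.0, -0.0, -5.4]
opening: 0.0892
gripper_force: 60.0
```

```bash
python3 - <<'E'
from h import *
go((.5163,.1447,.2)); print(robot.read_state()["wrist_torque"])
E
```

```text
t 40.38 pos [0.5164 0.1448 0.2067] yawy -3.1 zax [ 0.018  0.071 -0.997] q [ 0.13 -0.07  1.72  0.07  1.47  0.18] open 0.0892 F [ 0.  -0.  -5.4] gf 60.0
  leg [-0.6 -0.2  6.7] len 7 rows>=1
[-0.85671903  0.15742552  0.01267803]
```

>>> play_rows(
  deltas=[0,0,2,0,70,0,0,2,0,70,0,0,0,0,70],
)

```text
t: 40.63
tool_pos: [0.5169, 0.1452, 0.2036]
orientation: [-2.251, -2.134, -0.099]
force: [-1.2, -0.6, -0.9]
opening: 0.09
gripper_force: 60.0
```

```bash
python3 - <<'E'
from h import *
go(); print(robot.read_state()["wrist_torque"])
E
```

```text
t 40.63 pos [0.5169 0.1452 0.2036] yawy -3.1 zax [ 0.02   0.071 -0.997] q [ 0.13 -0.07  1.72  0.07  1.46  0.18] open 0.09 F [-1.2 -0.6 -0.9] gf 60.0
[-0.24864551  0.48456074  0.11583471]
```

>>> play_rows(
  deltas=[0,0,2,0,70,0,0,2,0,70,0,0,0,0,70],
)

```text
t: 40.88
tool_pos: [0.5178, 0.1452, 0.2007]
orientation: [-2.253, -2.135, -0.101]
force: [-1.2, -4.3, 5.6]
opening: 0.0897
gripper_force: 60.0
```

```bash
python3 - <<'E'
from h import *
go(); print(robot.read_state()["wrist_torque"])
E
```

```text
t 40.88 pos [0.5178 0.1452 0.2007] yawy -3.1 zax [ 0.022  0.071 -0.997] q [ 0.13 -0.07  1.73  0.07  1.45  0.18] open 0.0897 F [-1.2 -4.3  5.6] gf 60.0
[-0.11938098  0.66884184  0.23598196]
```

>>> play_rows(
  deltas=[0,0,0,0,70,0,0,0,0,70,0,0,-3,0,70,0,0,-5,0,70,1,0,-5,0,70,4,0,-6,0,70,4,0,-5,0,70,4,0,-6,0,70,5,0,-5,0,70,0,0,0,0,70],
  newtons=12,
)

```text
t: 41.72
tool_pos: [0.5174, 0.162, 0.237]
orientation: [-2.25, -2.135, -0.1]
force: [-0.6, -0.5, -0.8]
opening: 0.0896
gripper_force: 12.0
```

```bash
cat >> h.py <<'E'
def rep():
    s,M=st(); h=s["tool_pos"]-.019*M[:,2]; d=np.array([.063,.998]); v=h[:2]-np.array([.527,.308])
    print("t %.2f"%s["t"],"handle xb %.1f"%(v@d*1e3-85),"yb %.1f"%(v@np.array([-.998,.063])*1e3),"z-135 %.1f"%(h[2]*1e3-135),"F",np.round(s["force"],1),"T",np.round(s["wrist_torque"],2),"gf %.0f op %.1f"%(s["gripper_force"],s["opening"]*1e3),"q",s["q"].round(2))
E
python3 - <<'E'
from h import *
rep()
E
```

```text
t 41.72 handle xb -232.7 yb 0.7 z-135 120.9 F [-0.6 -0.5 -0.8] T [-0.11  0.42  0.06] gf 12 op 89.6 q [ 0.16 -0.07  1.67  0.07  1.52  0.21]
```

>>> play_rows(
  deltas=[5,0,-4,0,70,6,0,-4,0,70,6,0,-5,0,70,5,0,-4,0,70,5,0,-4,0,70,4,0,-4,0,70,4,0,-3,0,70,4,0,-3,0,70,0,0,0,0,70,0,0,0,0,70],
)

```text
t: 42.55
tool_pos: [0.5186, 0.1978, 0.2694]
orientation: [-2.251, -2.134, -0.098]
force: [-0.7, 0.8, -0.8]
opening: 0.0897
gripper_force: 12.0
```

```bash
python3 - <<'E'
from h import *
rep()
c=robot.read_camera("top"); np.savez("top_b.npz",**c)
hsv=cv2.cvtColor(c["pixels"],cv2.COLOR_BGR2HSV); m=cv2.inRange(hsv,(5,110,80),(18,255,255)); m[:,:85]=0; m[:150]=0;m[240:]=0;m[:,200:]=0
for k in cv2.findContours(m,0,2)[0]:
    if cv2.contourArea(k)>15: M=cv2.moments(k); print("tan",cv2.contourArea(k),onz(c,(M['m10']/M['m00'],M['m01']/M['m00']),.16).round(3))
print("lip px pred",[proj(c,(.527+.063*.073+k*.05*-.998,.308+.998*.073,.138)).round(0) for k in(-1,1)])
E
```

```text
t 42.55 handle xb -196.9 yb 1.8 z-135 153.4 F [-0.7  0.8 -0.8] T [0.1  0.45 0.01] gf 12 op 89.7 q [ 0.23 -0.05  1.58  0.07  1.57  0.28]
tan 206.5 [0.623 0.503 0.16 ]
lip px pred [array([135., 185.]), array([135., 221.])]
```

>>> play_rows(
  deltas=[5,0,-5,0,70,6,0,-5,0,70,5,0,-4,0,70,6,0,-5,0,70,5,0,-4,0,70,5,0,-4,0,70,0,0,0,0,70,0,0,0,0,70],
)

```text
t: 43.27
tool_pos: [0.5198, 0.2279, 0.2986]
orientation: [-2.25, -2.135, -0.098]
force: [-0.1, 0.5, -3.6]
opening: 0.0898
gripper_force: 12.0
```

```bash
python3 - <<'E'
from h import *
rep()
E
```

```text
t 43.27 handle xb -166.8 yb 2.5 z-135 182.5 F [-0.1  0.5 -3.6] T [-0.17  0.11 -0.02] gf 12 op 89.8 q [ 0.28 -0.02  1.51  0.06  1.62  0.34]
```

>>> play_rows(
  deltas=[6,0,-4,0,70,6,0,-4,0,70,6,0,-4,0,70,6,0,-3,0,70,0,0,0,0,70,0,0,0,0,70],
)

```text
t: 43.77
tool_pos: [0.5207, 0.2509, 0.3153]
orientation: [-2.25, -2.135, -0.098]
force: [0.1, 1.0, -4.5]
opening: 0.0896
gripper_force: 12.0
```

```bash
python3 - <<'E'
from h import *
rep()
for n in("scene","wrist"): 
    c=robot.read_camera(n); np.savez(n+"_c.npz",**c)
E
```

```text
t 43.77 handle xb -143.7 yb 2.9 z-135 199.3 F [ 0.1  1.  -4.5] T [-0.06  0.16 -0.04] gf 12 op 89.6 q [0.32 0.   1.45 0.06 1.65 0.38]
```

>>> play_rows(
  deltas=[8,0,-4,0,70,8,0,-4,0,70,8,0,-4,0,70,7,0,-3,0,70,0,0,0,0,70],
)

```text
t: 44.28
tool_pos: [0.5221, 0.2818, 0.3333]
orientation: [-2.249, -2.135, -0.1]
force: [-0.4, 0.1, -3.4]
opening: 0.0899
gripper_force: 12.0
```

>>> play_rows(
  deltas=[0,0,0,0,70,0,0,0,0,70,-1,0,6,0,70,0,0,6,0,70,-1,0,6,0,70,0,0,6,0,70,0,0,0,0,70],
  newtons=60,
)

```text
t: 44.87
tool_pos: [0.5219, 0.2796, 0.306]
orientation: [-2.251, -2.133, -0.094]
force: [0.3, 2.5, -2.5]
opening: 0.0894
gripper_force: 60.0
```

```bash
python3 - <<'E'
from h import *
rep()
E
```

```text
t 44.87 handle xb -115.0 yb 3.6 z-135 189.9 F [ 0.3  2.5 -2.5] T [ 0.46 -0.05 -0.1 ] gf 60 op 89.4 q [0.37 0.04 1.43 0.06 1.63 0.43]
```

>>> play_rows(
  deltas=[0,0,4,0,70,0,0,4,0,70,0,0,0,0,70,0,0,0,0,70,0,0,0,0,70],
)

```text
t: 45.28
tool_pos: [0.523, 0.281, 0.3012]
orientation: [-2.251, -2.134, -0.101]
force: [1.8, 2.1, 3.0]
opening: 0.0896
gripper_force: 60.0
```

```bash
python3 - <<'E'
from h import *
rep()
for n in("scene","top","wrist"):
    c=robot.read_camera(n);hsv=cv2.cvtColor(c["pixels"],cv2.COLOR_BGR2HSV); m=cv2.inRange(hsv,(5,110,60),(18,255,255))
    # project region around tub/box
    b=[proj(c,p) for p in[(.46,.25,.15),(.6,.25,.15),(.46,.45,.15),(.6,.45,.15),(.53,.3,.3)]];print(n,np.round(b).tolist())
    for k in cv2.findContours(m,0,2)[0]:
        if cv2.contourArea(k)>40: print("  tan",cv2.contourArea(k),cv2.boundingRect(k))
E
```

```text
t 45.28 handle xb -113.6 yb 2.6 z-135 185.2 F [1.8 2.1 3. ] T [ 1.12 -0.32 -0.18] gf 60 op 89.6 q [0.37 0.04 1.44 0.06 1.62 0.43]
scene [[169.0, 160.0], [209.0, 141.0], [124.0, 136.0], [164.0, 120.0], [173.0, 92.0]]
  tan 308.5 (365, 361, 29, 23)
  tan 56.5 (232, 332, 24, 20)
  tan 6124.0 (427, 257, 85, 127)
  tan 1342.5 (369, 257, 78, 113)
  tan 5685.0 (83, 252, 171, 132)
  tan 1245.5 (455, 242, 57, 42)
  tan 218.5 (405, 234, 21, 15)
  tan 266.0 (141, 205, 16, 25)
  tan 793.0 (346, 196, 55, 26)
  tan 59.5 (318, 190, 8, 21)
  tan 198.0 (74, 179, 45, 20)
  tan 85.5 (319, 167, 20, 12)
  tan 44.5 (340, 166, 16, 13)
  tan 2176.0 (39, 166, 153, 137)
  tan 123.0 (296, 163, 21, 12)
  tan 164.0 (94, 153, 21, 13)
  tan 180.0 (35, 126, 56, 16)
  tan 95.0 (168, 93, 19, 13)
  tan 841.0 (68, 90, 89, 32)
  tan 449.5 (161, 61, 28, 27)
  tan 20906.0 (191, 27, 290, 213)
  tan 373.0 (355, 23, 44, 25)
  tan 419.0 (284, 17, 54, 28)
  tan 211.5 (475, 5, 30, 13)
  tan 54.5 (419, 0, 14, 7)
  tan 152.0 (367, 0, 47, 9)
top [[182.0, 228.0], [181.0, 177.0], [108.0, 229.0], [108.0, 178.0], [148.0, 200.0]]
  tan 11389.0 (0, 265, 135, 119)
  tan 2624.0 (109, 253, 72, 69)
  tan 118.5 (0, 214, 40, 19)
  tan 125.0 (256, 169, 25, 17)
  tan 573.0 (66, 150, 28, 31)
  tan 73.5 (278, 129, 15, 17)
  tan 149.0 (361, 120, 19, 14)
  tan 690.5 (303, 105, 47, 26)
  tan 709.0 (213, 102, 53, 60)
  tan 124.0 (234, 93, 15, 19)
  tan 89.0 (282, 65, 25, 13)
  tan 90195.5 (0, 0, 512, 384)
wrist [[195.0, 221.0], [330.0, 214.0], [174.0, 8.0], [329.0, -0.0], [269.0, 210.0]]
  tan 48.5 (375, 369, 16, 9)
  tan 973.5 (421, 233, 91, 17)
  tan 181.5 (133, 195, 22, 22)
  tan 91.5 (503, 159, 9, 30)
  tan 201.0 (416, 122, 29, 27)
  tan 64.0 (248, 42, 21, 14)
  tan 52.0 (227, 31, 19, 11)
  tan 85.5 (269, 24, 13, 17)
  tan 1967.0 (416, 0, 62, 92)
```

```bash
cat >> h.py <<'E'
def asc(c,x0,y0,x1,y1,sx=5,sy=8):
    h=cv2.cvtColor(c["pixels"],cv2.COLOR_BGR2HSV)
    for y in range(y0,y1,sy):
        print("%3d "%y+"".join(("T" if (v[0]<20 and v[1]>90 and v[2]>40) else "0123456789"[min(9,int(v[2])//25)]) for v in (h[y:y+sy,x:x+sx].reshape(-1,3).mean(0) for x in range(x0,x1,sx))))
E
python3 - <<'E'
from h import *
c=robot.read_camera("wrist"); asc(c,110,0,410,270)
s,M=st();h=s["tool_pos"]-.019*M[:,2];d=np.array([.063,.998,0]);n=np.array([-.998,.063,0]);u=np.array([0,0,1])
for th in(55,65,72):
    t=np.radians(th);X=d*np.cos(t)-u*np.sin(t);Z=d*np.sin(t)+u*np.cos(t)
    f=lambda x,y,z:h+X*(x+.12)+n*y+Z*(z-.075)
    print(th,"lip",[proj(c,f(.12,y,.075)).round(0) for y in(-.05,.05)],"junction",[proj(c,f(.031,y,.006)).round(0) for y in(-.047,.047)],"backrim",[proj(c,f(-.06,y,.075)).round(0) for y in(-.05,.05)],"lip xb",((f(.12,0,.075)-np.array([.527,.308,.135]))@d*1e3-85).round(0),"z",f(.12,0,.075)[2].round(3))
print("rear edge",[proj(c,np.array([.527,.308,.156])+d*.133+n*y).round(0) for y in(-.071,.071)],"hinge",[proj(c,np.array([.527,.308,.135])+n*y).round(0) for y in(-.068,.068)])
E
```

```text
0 TT4577788766666666666666666666666666666676666666678888888777
  8 TTT367888777753333334434444444444445555555555567778887888877
 16 TT8447888766663444444444444444555545554445544566788888888888
 24 T54657878777763333333233333333TTTT43333333335666678888888888
 32 TT357567877776333333333TTTTT667TT435666666545677778888888888
 40 TTT37766777776333333334555566TTT3357777777644666788877678888
 48 TTTT577667777633333554575455555T4555555556555677775444458888
 56 TTTTT5777677763333355545455555534555555555555665444444568887
 64 8TTTT3577777764333455555555685534555555555554433345544447888
 72 88TTTT477777764333455575555555424555555553333333444443345888
 80 887TTT468877773333455565555554246666654333233334444444444788
 88 887788558877773333543334444432477765443323334443332344444588
 96 888777857877774334533343333346765444443333333333333344444478
104 TT7777885877774334434467666665444444443433333333333444343358
112 8T7777887677774335434447544444444456443333333333433444343345
120 888777788777774335334444444444444444443333333333433444444443
128 T877777789877743443344444444444454444433333333333334333344
[... 1030 characters left out ...]
134444454333
264 244444441111111111111111111111111111111111111111113444444TTT
55 lip [array([305.,  50.]), array([205.,  49.])] junction [array([303., 162.]), array([206., 161.])] backrim [array([336., 178.]), array([177., 177.])] lip xb 24.0 z 0.123
65 lip [array([300.,  90.]), array([208.,  89.])] junction [array([301., 190.]), array([207., 189.])] backrim [array([333., 190.]), array([180., 189.])] lip xb -13.0 z 0.102
72 lip [array([298., 116.]), array([210., 115.])] junction [array([300., 210.]), array([207., 209.])] backrim [array([332., 199.]), array([181., 199.])] lip xb -40.0 z 0.092
rear edge [array([338.,  14.]), array([178.,  12.])] hinge [array([322., 160.]), array([191., 159.])]
```

>>> play_rows(
  deltas=[0,0,-12,0,70,0,0,12,0,70,0,0,-12,0,70,0,0,12,0,70,0,0,-12,0,70,0,0,12,0,70,0,0,0,0,70,0,0,0,0,70],
)

```text
t: 46.15
tool_pos: [0.5226, 0.2807, 0.3006]
orientation: [-2.251, -2.133, -0.099]
force: [1.4, 1.9, 1.1]
opening: 0.0897
gripper_force: 60.0
```

```bash
python3 - <<'E'
from h import *
rep()
c=robot.read_camera("wrist"); asc(c,170,0,360,130)
E
```

```text
t 46.15 handle xb -113.9 yb 2.9 z-135 184.6 F [1.4 1.9 1.1] T [ 0.92 -0.19 -0.16] gf 60 op 89.7 q [0.37 0.04 1.44 0.06 1.62 0.43]
  0 66666666666666666666666666666666666667
  8 75333333343444444444444455555555556667
 16 66444444444444445545544555544554456668
 24 76333333322444445543333333333333556667
 32 76333333335466444443356666666664567677
 40 763333344TT444444444335677777764566677
 48 7634T334555444445754345555555564566777
 56 7743T335554664444444345555555464566654
 64 77433335544544444442255555555454443334
 72 77433345533333333322455555555333333334
 80 77433345644333333356666666433333333444
 88 77433354477777777777777654332333344333
 96 77443453457777777776544444333323333333
104 77433443446776666544444444343323333333
112 77433533444644444444445644333323333333
120 77434533444444444444444444333333333333
128 77434433444444444444444444333333333333
```

>>> play_rows(
  deltas=[0,0,-14,0,70,0,0,14,0,70,0,0,-14,0,70,0,0,14,0,70,0,0,-14,0,70,0,0,14,0,70,0,0,-14,0,70,0,0,14,0,70,0,0,0,0,70,0,0,0,0,70],
)

```text
t: 47.03
tool_pos: [0.5221, 0.2804, 0.2997]
orientation: [-2.25, -2.133, -0.096]
force: [0.5, 2.2, -0.1]
opening: 0.0896
gripper_force: 60.0
```

```bash
python3 - <<'E'
from h import *
rep()
c=robot.read_camera("wrist"); asc(c,170,0,360,130)
im=c["pixels"]; print(im[36,310],im[60,310],im[60,225],im[20,260])
E
```

```text
t 47.03 handle xb -114.2 yb 3.4 z-135 183.7 F [ 0.5  2.2 -0.1] T [ 0.83 -0.01 -0.1 ] gf 60 op 89.6 q [0.37 0.04 1.44 0.06 1.62 0.43]
  0 66666666666666666666666666666666666667
  8 66334333333333433444444444444455556667
 16 66344444444444444444444444444444546667
 24 76333333323432235544433222222222556667
 32 7633T4444TTTT3334443332223333333556667
 40 7633TT34467743433333332223333333556667
 48 7644T334555555533333334555555443566677
 56 76433335555555545555555555555464566544
 64 76433335555555555555555555555454443334
 72 77433345555555555555555555555433333334
 80 77433345677777777777777776433333333444
 88 77433354477777777777777544332333344333
 96 77433453447777777776544444333323333334
104 77443443445776666544444444343323333333
112 77533433444644444444445654333323333333
120 77534433444444444444444444333323333333
128 77534433444444444444444444333323333333
[85 91 96] [131 135 132] [131 134 132] [105 112 110]
```

>>> play_rows(
  deltas=[0,0,0,0,70,0,0,0,0,70,0,0,-5,0,70,0,0,-10,0,70,-1,0,-14,0,70,-1,0,-16,0,70,-1,0,-16,0,70,-2,0,-14,0,70,0,0,-10,0,70,0,0,-5,0,70],
)

```text
t: 47.92
tool_pos: [0.5208, 0.2686, 0.3917]
orientation: [-2.252, -2.134, -0.1]
force: [-0.1, 0.5, -2.4]
opening: 0.0893
gripper_force: 60.0
```

```bash
python3 - <<'E'
from h import *
rep()
c=robot.read_camera("wrist"); asc(c,150,0,370,200,5,8)
go((.46,.0963,.30),(.46,.0963,.215),yaw=1.9)
E
```

```text
t 47.92 handle xb -126.1 yb 4.0 z-135 275.7 F [-0.1  0.5 -2.4] T [-0.19  0.08  0.02] gf 60 op 89.3 q [0.35 0.04 1.28 0.06 1.78 0.42]
  0 77777766666666666666666666666666666667777777
  8 77777766666666666666666666666666666667877777
 16 67777876656666666666666666666666666667887777
 24 47777766644444444444444444444444456667887877
 32 56777776644665555555555555555555456668888887
 40 76677776644666666666666666666666456677888887
 48 57667777644666666666666666666665456678887654
 56 46776777644666666666666666666665556676543344
 64 T4777777754666666666666666666665566443444444
 72 TT577777744666665555565555565555443344443333
 80 TT477777744566666666666666666533333433333333
 88 78578877744447777777777777654333344333323333
 96 77867777755345777777776544444333333333333333
104 77786877754344677666544444444334333333333333
112 77788777753344464444444444665333333333333333
120 77778877643344444444444444444433333333333333
128 77777876543344444444444454444433333355533333
136 77766443333344444444444454444433333454344544
144 544333333333444444444444444444333333456777TT
152 533333333333444444444444444444333336777777TT
160 4333333333334444444444444444443333367777775T
168 2333333333334444444444444444443333347777776T
176 3TTT333333334444444444444444443333336777776T
184 344T333333333333343333333333333333334777776T
192 4443333333333333453333333333333333345777766T
t 47.97 pos [0.5209 0.2688 0.3918] yawy -3.1 zax [ 0.021  0.071 -0.997] q [0.35 0.04 1.28 0.06 1.78 0.42] open 0.0896 F [-0.8 -0.2 -2. ] gf 60.0
turn about tool z (deg): -5.0 (alt 175.0)
  leg [-176.3  -68.7   78. ] len 205 rows>=5
  leg [-6.  -2.  84.8] len 85 rows>=3
```

>>> play_rows(
  deltas=[0,0,0,-2,70,0,0,0,-3,70,-8,-3,0,0,70,-16,-6,-1,0,70,-22,-9,-1,0,70,-24,-10,-1,0,70,-24,-10,-1,0,70,-24,-10,0,0,70,-22,-8,5,0,70,-18,-7,10,0,70],
)

```text
t: 48.8
tool_pos: [0.4626, 0.1083, 0.3665]
orientation: [-2.161, -2.23, -0.101]
force: [-0.2, 0.5, -3.3]
opening: 0.0895
gripper_force: 60.0
```

>>> play_rows(
  deltas=[-12,-4,16,0,70,-6,-2,20,0,70,-1,0,22,0,70,-2,0,22,0,70,-2,-1,22,0,70,-1,-1,22,0,70,-1,0,16,0,70,0,0,8,0,70,0,0,4,0,70,0,0,0,0,70],
)

```text
t: 49.63
tool_pos: [0.4583, 0.0956, 0.2118]
orientation: [-2.158, -2.23, -0.098]
force: [0.1, -1.2, -1.6]
opening: 0.0898
gripper_force: 60.0
```

```bash
python3 - <<'E'
from h import *
rep(); go((.46,.0963,.2035))
E
```

```text
t 49.63 handle xb -302.6 yb 55.4 z-135 95.7 F [ 0.1 -1.2 -1.6] T [-0.26  0.08  0.05] gf 60 op 89.8 q [ 0.04 -0.26  1.88  0.07  1.51  0.  ]
t 49.63 pos [0.4583 0.0956 0.2118] yawy 1.9 zax [ 0.017  0.071 -0.997] q [ 0.04 -0.26  1.88  0.07  1.51  0.  ] open 0.0898 F [ 0.1 -1.2 -1.6] gf 60.0
  leg [0.  1.5 8.3] len 8 rows>=1
```

>>> play_rows(
  deltas=[0,0,3,0,70,0,0,3,0,70,0,0,3,0,70,0,0,0,0,70,-10,0,4,0,70,-10,0,5,0,70,-10,0,5,0,70,-9,0,5,0,70,0,0,0,0,70],
  newtons=12,
)

```text
t: 50.38
tool_pos: [0.4604, 0.0568, 0.1804]
orientation: [-2.16, -2.229, -0.097]
force: [-0.3, -1.1, -0.5]
opening: 0.0899
gripper_force: 12.0
```

```bash
python3 - <<'E'
from h import *
rep()
E
```

```text
t 50.38 handle xb -341.3 yb 50.9 z-135 64.3 F [-0.3 -1.1 -0.5] T [-0.25  0.14 -0.04] gf 12 op 89.9 q [-0.05 -0.25  1.93  0.07  1.45 -0.09]
```

>>> play_rows(
  deltas=[-8,0,6,0,70,-8,0,6,0,70,-9,0,6,0,70,-9,0,7,0,70,-8,0,8,0,70,-7,0,7,0,70,0,0,0,0,70],
)

```text
t: 50.97
tool_pos: [0.4627, 0.0115, 0.1367]
orientation: [-2.158, -2.23, -0.097]
force: [-0.4, 0.3, -1.2]
opening: 0.0895
gripper_force: 12.0
```

```bash
python3 - <<'E'
from h import *
rep()
E
```

```text
t 50.97 handle xb -386.3 yb 45.8 z-135 20.7 F [-0.4  0.3 -1.2] T [-0.19  0.04 -0.04] gf 12 op 89.5 q [-0.15 -0.21  1.98  0.07  1.37 -0.19]
```

>>> play_rows(
  deltas=[-9,0,4,0,70,-9,0,5,0,70,-9,0,4,0,70,-8,0,6,0,70,-8,0,6,0,70,-8,0,6,0,70,-7,0,7,0,70,-7,0,7,0,70,-7,0,8,0,70,0,0,0,0,70],
)

```text
t: 51.8
tool_pos: [0.466, -0.0562, 0.0786]
orientation: [-2.158, -2.23, -0.098]
force: [-0.3, -0.8, -1.1]
opening: 0.0901
gripper_force: 12.0
```

```bash
python3 - <<'E'
from h import *
rep()
E
```

```text
t 51.80 handle xb -453.7 yb 38.2 z-135 -37.4 F [-0.3 -0.8 -1.1] T [-0.42  0.12  0.06] gf 12 op 90.1 q [-0.29 -0.12  2.    0.08  1.26 -0.34]
```

>>> play_rows(
  deltas=[-6,0,8,0,70,-5,0,8,0,70,-5,0,6,0,70,0,0,0,0,70,0,0,0,0,70],
)

```text
t: 52.22
tool_pos: [0.4677, -0.0698, 0.0573]
orientation: [-2.158, -2.231, -0.099]
force: [1.4, -1.5, 1.4]
opening: 0.0899
gripper_force: 12.0
```

```bash
python3 - <<'E'
from h import *
rep()
E
```

```text
t 52.22 handle xb -467.1 yb 35.7 z-135 -58.8 F [ 1.4 -1.5  1.4] T [-0.39  0.09  0.02] gf 12 op 89.9 q [-0.32 -0.08  2.01  0.08  1.22 -0.38]
```

>>> play_rows(
  deltas=[0,0,0,0,93,0,0,0,0,93,0,0,0,0,93,0,0,0,0,93,0,0,0,0,93],
)

```text
t: 52.63
tool_pos: [0.4676, -0.0693, 0.0575]
orientation: [-2.157, -2.232, -0.1]
force: [-0.5, 0.6, -0.6]
opening: 0.093
gripper_force: 0.0
```

>>> play_rows(
  deltas=[-1,0,-4,0,93,-1,0,-8,0,93,-1,0,-14,0,93,-2,0,-20,0,93,0,0,-30,0,93,0,0,-40,0,93,0,0,-40,0,93,0,0,0,0,93],
)

```text
t: 53.3
tool_pos: [0.4688, -0.0874, 0.2228]
orientation: [-2.166, -2.241, -0.109]
force: [1.3, -0.4, 0.8]
opening: 0.0929
gripper_force: 0.0
```

```bash
python3 - <<'E'
from h import *
rep()
c=robot.read_camera("wrist"); print("bar pred",proj(c,(.4677,-.0715,.09)))
b=cv2.cvtColor(c["pixels"],cv2.COLOR_BGR2GRAY)<50
b[240:]=0; n,l,stt,ce=cv2.connectedComponentsWithStats(b.astype(np.uint8))
for s,q in zip(stt[1:],ce[1:]):
    if s[4]>150: print(s,q.round(0),onz(c,q,.085).round(4))
go((.4255,-.2236,.12))
E
```

```text
t 53.30 handle xb -484.6 yb 33.7 z-135 106.7 F [ 1.3 -0.4  0.8] T [-0.1   0.04 -0.01] gf 0 op 92.9 q [-0.35 -0.23  1.83  0.07  1.53 -0.39]
bar pred [251.67189324 175.39586646]
[  95   50   53   91 1125] [134.  81.] [0.3605 0.0098 0.085 ]
[ 203  160   91   24 1919] [248. 172.] [ 0.4647 -0.0687  0.085 ]
t 53.35 pos [ 0.4679 -0.087   0.2191] yawy 1.9 zax [ 0.029  0.067 -0.997] q [-0.35 -0.23  1.83  0.07  1.53 -0.39] open 0.0928 F [-0.5  0.3  0.7] gf 0.0
  leg [-141.3  -49.9   88.5] len 174 rows>=5
```

>>> play_rows(
  deltas=[-28,-10,0,0,60,-28,-10,0,0,60,-28,-10,0,0,60,-28,-10,0,0,60,-28,-10,0,0,60,0,0,0,0,60,0,0,0,0,60],
)

```text
t: 53.93
tool_pos: [0.4188, -0.2276, 0.201]
orientation: [-2.16, -2.227, -0.099]
force: [-0.6, -0.2, 0.4]
opening: 0.0605
gripper_force: 0.0
```

```bash
python3 - <<'E'
from h import *
rep()
c=robot.read_camera("wrist");im=c["pixels"];g=cv2.cvtColor(im,cv2.COLOR_BGR2GRAY);hsv=cv2.cvtColor(im,cv2.COLOR_BGR2HSV)
print("pred knob",proj(c,(.4255,-.2236,.042)),"corners",[proj(c,(.4255+a*.056,-.2236+b*.0975,.011)).round(0) for a in(-1,1) for b in(-1,1)])
b=g<45; b[240:]=0; n,l,stt,ce=cv2.connectedComponentsWithStats(b.astype(np.uint8))
for s,q in zip(stt[1:],ce[1:]):
    if s[4]>100: print(s,q.round(0),onz(c,q,.04).round(4))
asc(c,110,40,400,260)
t=robot.read_camera("top"); 
print("tub corners in top",[proj(t,p).round(0) for p in[(.41,-.01,.075),(.52,-.01,.075),(.52,.17,.075),(.41,.17,.075)]]); asc(t,200,195,312,262,2,3)
E
```

```text
t 53.93 handle xb -627.7 yb 74.5 z-135 85.0 F [-0.6 -0.2  0.4] T [-0.11  0.05 -0.  ] gf 0 op 60.5 q [-0.66 -0.18  1.83  0.07  1.52 -0.69]
pred knob [260.4136283  183.43702737] corners [array([210., 258.]), array([209.,  86.]), array([304., 260.]), array([315.,  89.])]
[ 262    0  110   24 2102] [317.  12.] [ 0.4727 -0.0596  0.04  ]
[170   8   6  93 316] [173.  51.] [ 0.3385 -0.0984  0.04  ]
[245 170  23  24 409] [256. 181.] [ 0.4212 -0.222   0.04  ]
 40 2222222221111565322233333356666666666666666666532333333333
 48 2222222221111565432223333334666666666666666666664333333333
 56 2222222221111465554333333333356666666666666666666643333333
 64 2222222221111466555543333333334566666666666666666665333333
 72 2222222221111466555665433333333346666666666666666665333333
 80 2222222221111466566655553333333333466666666666666643333333
 88 2222222221122466565777776433333333345666566666665333333333
 96 2222222222333466555777777753333333333566666554433333333333
104 3333333333333366555777777776533333333345444333233333333333
112 3333333333333366555677777543433333333333333333233333333333
120 555555555555
[... 1924 characters left out ...]
99999754444447776433111688875
231 88888867777777777777778999999998544443333454466211588754
234 88888878777777777766555555555554444443333467887211587444
237 88888888777766554433334444444444444433433457888633674333
240 88888888876666666666677777777777753333433334446788643333
243 88888888888888888888888888876444443333333333333465433333
246 88888888888888888888888887643333333333333333333333333334
249 88888888888778888888888864333333333333333333333333333357
252 78888888888888888887887533333333333333333333333333334678
255 T7788888888887788877754333333333333333333333333333335788
258 TTTTT777778887788775433333333333333333333T33333333TTTTT7
261 TTTTTTTTTTTTTTTTTTTTTTTTTTTTTTTTTTTTTTTTTTTTTTTTTTTTTTTT
```

```bash
python3 - <<'E'
from h import *
go((.462,.06,.30))
E
```

```text
t 54.03 pos [ 0.4197 -0.2262  0.2015] yawy 1.9 zax [ 0.018  0.072 -0.997] q [-0.66 -0.18  1.83  0.07  1.52 -0.69] open 0.0602 F [-0.   0.1 -0.4] gf 0.0
  leg [290.9  53.7 -76.9] len 306 rows>=8
```

>>> play_rows(
  deltas=[29,5,-12,0,60,29,5,-12,0,60,29,6,-10,0,60,29,5,-8,0,60,29,5,-8,0,60,29,6,-8,0,60,29,5,-8,0,60,29,5,-6,0,60,29,6,-5,0,60,29,5,0,0,60],
)

```text
t: 54.87
tool_pos: [0.4614, 0.0615, 0.3017]
orientation: [-2.156, -2.235, -0.102]
force: [0.1, -0.5, -0.8]
opening: 0.06
gripper_force: 0.0
```

>>> play_rows(
  deltas=[0,0,0,0,60,0,0,0,0,60,0,0,0,0,60],
)

```text
t: 55.12
tool_pos: [0.4609, 0.0592, 0.2999]
orientation: [-2.155, -2.234, -0.099]
force: [0.9, -0.1, 0.7]
opening: 0.0601
gripper_force: 0.0
```

```bash
python3 - <<'E'
from h import *
rep()
c=robot.read_camera("wrist");print("pred rim",[proj(c,p).round(0) for p in[(.413,-.012,.075),(.513,-.012,.075),(.507,.17,.075),(.407,.17,.075)]]); asc(c,150,40,370,250,4,6)
E
```

```text
t 55.12 handle xb -338.8 yb 50.6 z-135 183.9 F [ 0.9 -0.1  0.7] T [-0.13  0.06  0.  ] gf 0 op 60.1 q [-0.04 -0.29  1.74  0.07  1.67 -0.07]
pred rim [array([214., 230.]), array([292., 232.]), array([296.,  83.]), array([209.,  80.])]
 40 77777TTTTT467777777777777777777777777777777777777776777
 46 77T776666666777777777777777777777777777777777TT77777777
 52 7777763455665443333444444455555566677777777777777777776
 58 T777753333333333333333333333333333333333354354444455544
 64 7777753333333333333333333333333333333333333333334433333
 70 7777753333333333333333344444333333333333333333345543333
 76 7767753333333333334444455555555556665444555444455555433
 82 7777753333333333335777777777777777777754777766985555543
 88 7777753333333333333666666666666666666744777679975555543
 94 7777753333333333333666666666666666666745768976555555543
100 2222353333333333333566666666666666665743345555555555543
106 2222233333333333333566666444444445554633333445555555433
112 2222233333333333333466666433333333333533333334455443333
118 2222233333333333333366666433333333333333333333333333333
124 22222333333333333333566
[... 532 characters left out ...]
7733348888888888887447467777777666666666
184 4444436666677777734348888888888887447367777777677766665
190 444443666667777773434888888888888745637777777777TT6654T
196 66666T67767777777333478888888887774564777777777666654T5
202 7TTT7T777767777773334666666666666545657777777776664T555
208 77TTTT66666667777343333333333333333677777777777764T5556
214 T777T8666666777773333333333333333336777777777775TT55567
220 TTT7TT666776677773333333333333333336777777777765T656776
226 T7TTTT66666677777766666666666666555777777667644TT666776
232 77TT876544434777776763577777777777547777334445677776666
238 7777744444422777776763343433444447547776124444457777666
244 7776444444312777776776544444444447546776113444444777766
```

```bash
python3 - <<'E'
from h import *
c=robot.read_camera("wrist");g=cv2.GaussianBlur(cv2.cvtColor(c["pixels"],cv2.COLOR_BGR2GRAY),(0,0),1).astype(int)
print("lip rows"); 
for x in(226,240,254,268,282,292): print(x,g[66:92,x])
for y in(86,92,98,150,180,200,215): print(y,"L",g[y,200:236:2],"R",g[y,278:312:2])
for x in(224,240,256,272,284): print(x,"back",g[200:246:2,x])
t=robot.read_camera("top");G=cv2.cvtColor(t["pixels"],cv2.COLOR_BGR2GRAY).astype(int)
for y in(209,215,221,227,233): print(y,"lip",G[y,206:220],"bar",G[y,284:304])
for x in(218,228,238,248,258,266): print(x,"top",G[198:212,x],"bot",G[232:246,x])
E
```

```text
lip rows
226 [ 89  88  88  88  88  87  88  88  89  89  90  92 105 133 168 192 199 194
 182 170 162 157 154 153 151 147]
240 [ 88  87  86  87  88  88  89  89  91  93  94  94  99 118 150 181 197 199
 191 179 171 167 166 166 166 166]
254 [ 88  87  87  87  87  88  90 100 121 150 165 157 135 123 140 171 193 200
 195 184 174 168 166 166 166 166]
268 [ 89  89  89  89  89  89  91 100 122 150 166 157 133 114 121 149 178 194
 195 188 177 170 166 166 166 166]
282 [ 90  89  89  89  88  87  87  88  93 105 128 150 152 135 126 142 170 190
 196 191 180 171 167 166 166 166]
292 [ 89  89  88  88  88  88  89  90  91  95 103 118 129 123 115 128 158 183
 193 191 183 174 168 166 166 166]
86 L [ 80  81  83  85  86  86  87  94  97  89  84  90 127 162 168 168 169 170] R [180 180 180 182 182 182 182 183 184 186 200 211 174 111  91 111 156]
92 L [ 82  81  83  85  85  86  87  94  96  88  84  84  98 141 164 166 166 166] R [166 166 166 166 166 166 166 166 166 163 170 187 159 106  96 136 170]
98 L [ 80  80  83  86  86  86  87  94  96  86  83  84  86 112 154 166 166 166] R [166 166 166 166 166 166 166 166 164 153 1
[... 1936 characters left out ...]
182 169 166] bot [165 165 164 166 165 164 145 108  86  82  86  81  80  80]
228 top [ 86  82  84  82  79  76  73  81  89  97 104 109 117 122] bot [151 154 156 159 160 160 159 159 164 164 167 171 170 168]
238 top [42 56 64 69 64 53 39 37 43 56 67 75 81 86] bot [134 131 132 127 126 128 132 137 146 147 146 145 145 148]
248 top [ 42  88 122 105  73  47  31  33  44  70  85  93 105 115] bot [192 193 197 199 201 204 208 210 213 215 215 217 217 217]
258 top [ 63 113 144 117  70  36  33  32  41  62  79  94 104 113] bot [190 192 195 198 200 201 205 208 212 211 215 215 217 217]
266 top [ 51  56  61  53  43  30  29  30  38  56  77  92 102 110] bot [190 192 195 196 200 202 204 208 211 213 214 216 215 217]
```

```bash
python3 - <<'E'
from h import *
c=robot.read_camera("wrist")
L=[onz(c,p,.075)[:2] for p in[(214.8,92),(214.3,150),(214.3,215)]];Rr=[onz(c,p,.075)[:2] for p in[(300,92),(296.5,150),(292.5,215)]]
print(np.round(L,4),np.round(Rr,4),np.round((np.array(L)+Rr)/2,4))
print("lip",[onz(c,p,.078)[:2].round(4) for p in[(226,82),(292,84)]],"back",[onz(c,p,.075)[:2].round(4) for p in[(224,228.5),(284,230)]])
go((.4212,-.222,.15))
E
```

```text
[[0.4139 0.1555]
 [0.4136 0.0884]
 [0.4139 0.0066]] [[0.5131 0.1587]
 [0.513  0.0913]
 [0.5128 0.0091]] [[0.4635 0.1571]
 [0.4633 0.0898]
 [0.4633 0.0079]]
lip [array([0.427 , 0.1667]), array([0.5029, 0.167 ])] back [array([ 0.4263, -0.011 ]), array([ 0.503 , -0.0112])]
t 55.32 pos [0.4611 0.0578 0.2999] yawy 1.8 zax [ 0.018  0.071 -0.997] q [-0.04 -0.29  1.74  0.07  1.67 -0.07] open 0.06 F [ 0.6 -0.2  0.5] gf 0.0
  leg [-288.2  -51.9  128.9] len 320 rows>=8
```

>>> play_rows(
  deltas=[-29,-5,5,0,60,-29,-5,5,0,60,-29,-5,8,0,60,-29,-5,10,0,60,-29,-5,12,0,60,-29,-5,13,0,60,-29,-5,13,0,60,-29,-6,13,0,60,-29,-6,13,0,60,-27,-5,10,0,60],
)

```text
t: 56.15
tool_pos: [0.4197, -0.2251, 0.1757]
orientation: [-2.159, -2.229, -0.099]
force: [-0.2, 0.6, 0.1]
opening: 0.0599
gripper_force: 0.0
```

>>> play_rows(
  deltas=[0,0,0,0,60,0,0,0,0,60,0,0,0,0,60],
)

```text
t: 56.4
tool_pos: [0.421, -0.2231, 0.1773]
orientation: [-2.159, -2.23, -0.1]
force: [-0.7, 0.0, -0.2]
opening: 0.0596
gripper_force: 0.0
```

```bash
python3 - <<'E'
from h import *
c=robot.read_camera("wrist");g=cv2.GaussianBlur(cv2.cvtColor(c["pixels"],cv2.COLOR_BGR2GRAY),(0,0),1).astype(int)
b=(g<45); b[250:]=0; n,l,stt,ce=cv2.connectedComponentsWithStats(b.astype(np.uint8))
for s,q in zip(stt[1:],ce[1:]):
    if s[4]>100: print(s,q.round(0),onz(c,q,.04).round(4))
P=[]
print("pred edge",proj(c,(.366,-.2,.011)))
x0=int(proj(c,(.366,-.2,.011))[0])
for y in range(110,240,10):
    r=g[y,x0-25:x0+30]; d=np.diff(r); i=np.argmax(d); P.append((x0-25+i+.5,y)); print(y,x0-25+i,d[i],onz(c,(x0-25+i+.5,y),.011)[:2].round(4))
go((.4212,-.222,.026))
E
```

```text
[ 260    0  120   21 2196] [322.   9.] [ 0.4747 -0.06    0.04  ]
[168   9   5  83 205] [170.  50.] [ 0.3433 -0.0972  0.04  ]
[243 178  24  25 452] [254. 190.] [ 0.4213 -0.2217  0.04  ]
pred edge [201.18109469 162.385672  ]
110 200 13 [ 0.3656 -0.1473]
120 200 12 [ 0.3656 -0.1571]
130 200 13 [ 0.3655 -0.167 ]
140 200 13 [ 0.3654 -0.1771]
150 200 13 [ 0.3654 -0.1872]
160 187 9 [ 0.3519 -0.1979]
170 201 11 [ 0.3663 -0.208 ]
180 200 12 [ 0.3652 -0.2186]
190 201 12 [ 0.3662 -0.2293]
200 200 7 [ 0.365  -0.2402]
210 201 10 [ 0.366  -0.2512]
220 201 12 [ 0.366  -0.2625]
230 197 9 [ 0.3616 -0.2739]
t 56.45 pos [ 0.4214 -0.2228  0.1777] yawy 1.9 zax [ 0.02   0.071 -0.997] q [-0.65 -0.17  1.86  0.07  1.48 -0.69] open 0.0596 F [-0.2  1.4  0.7] gf 0.0
  leg [ -9.9  -3.5 151.3] len 152 rows>=4
```

>>> play_rows(
  deltas=[-2,-1,35,0,60,-3,-1,38,0,60,-3,-1,38,0,60,-2,-1,32,0,60,0,0,8,0,60,0,0,0,0,60,0,0,0,0,10,0,0,0,0,10,0,0,0,0,10,0,0,0,0,10],
  newtons=25,
)

```text
t: 57.28
tool_pos: [0.4219, -0.2234, 0.0279]
orientation: [-2.16, -2.235, -0.1]
force: [-0.1, 0.6, 1.5]
opening: 0.0381
gripper_force: 0.0
```

>>> play_rows(
  deltas=[0,0,0,0,10,0,0,0,0,10,0,0,0,0,10],
)

```text
t: 57.53
tool_pos: [0.4212, -0.223, 0.0268]
orientation: [-2.159, -2.233, -0.1]
force: [1.2, -0.8, 6.1]
opening: 0.0254
gripper_force: 25.0
```

```bash
python3 - <<'E'
from h import *
s,M=st();p=s["tool_pos"]
go((p[0],p[1],.17),(.4634,p[1]+.2942,.17))
E
```

```text
t 57.53 pos [ 0.4212 -0.223   0.0268] yawy 1.9 zax [ 0.021  0.07  -0.997] q [-0.65  0.    1.99  0.07  1.17 -0.71] open 0.0254 F [ 1.2 -0.8  6.1] gf 25.0
  leg [   9.9    3.3 -142.8] len 143 rows>=4
  leg [291.9  51.8  21.4] len 297 rows>=8
```

>>> play_rows(
  deltas=[1,0,-15,0,10,2,1,-30,0,10,3,1,-38,0,10,2,1,-35,0,10,2,0,-25,0,10,15,3,1,0,10,28,5,2,0,10,34,6,3,0,10,34,6,3,0,10,34,6,2,0,10],
)

```text
t: 58.37
tool_pos: [0.4409, -0.075, 0.1683]
orientation: [-2.158, -2.23, -0.099]
force: [0.5, 0.2, -1.5]
opening: 0.0255
gripper_force: 24.9
```

>>> play_rows(
  deltas=[34,6,2,0,10,34,6,2,0,10,34,6,2,0,10,26,5,2,0,10,14,3,1,0,10,5,0,1,0,10,0,0,0,0,10,0,0,0,0,10],
)

```text
t: 59.03
tool_pos: [0.4622, 0.0713, 0.1693]
orientation: [-2.157, -2.232, -0.098]
force: [0.5, 0.1, -1.5]
opening: 0.0254
gripper_force: 24.9
```

```bash
python3 - <<'E'
from h import *
go((.4634,.0712,.17),(.4634,.0712,.105),(.4634,.0712,.094))
E
```

```text
t 59.03 pos [0.4622 0.0713 0.1693] yawy 1.9 zax [ 0.018  0.07  -0.997] q [-0.01 -0.24  1.93  0.07  1.43 -0.06] open 0.0254 F [ 0.5  0.1 -1.5] gf 24.9
  leg [-0.1  1.3 -0.7] len 1 rows>=1
  leg [-4.5 -1.3 64.8] len 65 rows>=2
  leg [-0.8 -0.2 11. ] len 11 rows>=1
```

>>> play_rows(
  deltas=[-1,1,20,0,10,-1,0,20,0,10,-2,0,20,0,10,0,0,0,0,10,0,0,0,0,10,0,0,0,0,10],
)

```text
t: 59.53
tool_pos: [0.4654, 0.0713, 0.1107]
orientation: [-2.159, -2.231, -0.1]
force: [-0.8, 0.2, -1.2]
opening: 0.0255
gripper_force: 24.9
```

```bash
python3 - <<'E'
from h import *
go((.4634,.0712,.094))
E
```

```text
t 59.53 pos [0.4654 0.0713 0.1107] yawy 1.8 zax [ 0.02   0.071 -0.997] q [-0.01 -0.18  1.99  0.07  1.31 -0.07] open 0.0255 F [-0.8  0.2 -1.2] gf 24.9
  leg [-1.2 -2.4 16.6] len 17 rows>=1
```

>>> play_rows(
  deltas=[0,0,4,0,10,0,0,4,0,10,0,0,0,0,10],
)

```text
t: 59.78
tool_pos: [0.4652, 0.0726, 0.1017]
orientation: [-2.158, -2.232, -0.1]
force: [0.6, -0.3, -1.6]
opening: 0.0252
gripper_force: 24.9
```

>>> play_rows(
  deltas=[0,0,3,0,10,0,0,3,0,10,0,0,0,0,10],
)

```text
t: 60.03
tool_pos: [0.4648, 0.0732, 0.0951]
orientation: [-2.157, -2.232, -0.099]
force: [-0.3, 1.0, -1.0]
opening: 0.0252
gripper_force: 24.9
```

```bash
python3 - <<'E'
from h import *
go((.4634,.0712,.094))
c=robot.read_camera("wrist");g=cv2.cvtColor(c["pixels"],cv2.COLOR_BGR2GRAY)
print(robot.read_state()["wrist_torque"])
E
```

```text
t 60.03 pos [0.4648 0.0732 0.0951] yawy 1.9 zax [ 0.018  0.071 -0.997] q [-0.01 -0.16  2.01  0.07  1.28 -0.07] open 0.0252 F [-0.3  1.  -1. ] gf 24.9
  leg [-2.1 -1.4  0.9] len 3 rows>=1
[-0.16860349  0.0427532   0.02234815]
```

>>> play_rows(
  deltas=[0,0,1,0,10,0,0,0,0,10,0,0,0,0,30,0,0,0,0,50,0,0,0,0,60,0,0,0,0,60,0,0,0,0,60],
)

```text
t: 60.67
tool_pos: [0.4653, 0.0732, 0.0949]
orientation: [-2.158, -2.232, -0.1]
force: [1.1, 0.5, -0.4]
opening: 0.052
gripper_force: 0.0
```

>>> play_rows(
  deltas=[1,0,-10,0,60,1,0,-20,0,60,1,0,-35,0,60,1,0,-35,0,60,0,0,-35,0,60,0,0,-25,0,60,0,0,0,0,60,0,0,0,0,60],
)

```text
t: 61.33
tool_pos: [0.4632, 0.0658, 0.2573]
orientation: [-2.16, -2.234, -0.105]
force: [0.4, 0.2, -0.6]
opening: 0.06
gripper_force: 0.0
```

```bash
python3 - <<'E'
from h import *
rep()
c=robot.read_camera("wrist");g=cv2.cvtColor(c["pixels"],cv2.COLOR_BGR2GRAY)
b=(g<45); b[250:]=0; n,l,stt,ce=cv2.connectedComponentsWithStats(b.astype(np.uint8))
for s,q in zip(stt[1:],ce[1:]):
    if s[4]>100: print(s,q.round(0),"z.107",onz(c,q,.107).round(4))
print("pred lid corners",[proj(c,(.4634+a*.056,.0725+b*.0975,.078)).round(1) for a in(-1,1) for b in(-1,1)])
asc(c,180,60,330,260,4,6)
s=robot.read_camera("scene");g2=s["pixels"]
print("scene lid corners pred",[proj(s,(.4634+a*.056,.0725+b*.0975,.078)).round(1) for a in(-1,1) for b in(-1,1)]); asc(s,170,180,290,270,3,4)
E
```

```text
t 61.33 handle xb -332.1 yb 48.8 z-135 141.2 F [ 0.4  0.2 -0.6] T [-0.12  0.11 -0.02] gf 0 op 60.0 q [-0.03 -0.28  1.81  0.07  1.59 -0.06]
[466  13   9  37 109] [470.  30.] z.107 [0.6592 0.2203 0.107 ]
[242 169  23  25 455] [253. 181.] z.107 [0.4627 0.0735 0.107 ]
pred lid corners [array([201.8, 259.1]), array([201. ,  81.3]), array([298.5, 261. ]), array([310.2,  85.2])]
 60 33333333333333333333333333333333334433
 66 33333333333333333333333333333333333333
 72 33333333333334444444444333343333333333
 78 33333333444444444555554455554445555555
 84 33333334888887777777777777776666457777
 90 33333335888888888888877777777777467766
 96 33333335888888888888777777777777466667
102 33333335888888888888777777777777444455
108 333333358888888888888777777776663T3344
114 33333336888875444556555556675333333333
120 33333336888874333333333333343333333333
126 33333336888874333333333333333333333333
132 33333336888874333333333333333333333333
138 33333337888874333333333333333333333333
144 33333347888874333333333333333333333333
150 43333347888873333333333333333333333333
156 543333467887633333333333333333333
[... 1187 characters left out ...]
32346777777764456666TTT66
212 77775333457643345677777777777777666TTT66
216 764334433333345777777777777777777TT6TTT6
220 4333343333335777777777777777755777765TT7
224 3333333333333467777777777775345556314TTT
228 3333333333333334577777777533347631136TTT
232 33333333333334433357777533333322125677TT
236 333333333333444444335556533321113677776T
240 3333333333334444444333345651114655677777
244 2233323333467644444433333441367775346777
248 1222235556777776544443333566777753467777
252 T112366677777777765443336777775335777777
256 TTT1235666677777777656765467543477777777
260 TTTTT22456666677777777777654346777777777
264 44TTTT2224667777777777777777777777777777
268 T444TTTT22346776677777777777777777777777
```

```bash
python3 - <<'E'
from h import *
go((.463,.0735,.125),(.463,.0735,.108))
E
```

```text
t 61.43 pos [0.4616 0.0659 0.2539] yawy 1.9 zax [ 0.018  0.071 -0.997] q [-0.03 -0.28  1.82  0.07  1.59 -0.06] open 0.0599 F [ 0.5  0.  -0.2] gf 0.0
  leg [ -1.5  -0.9 129.1] len 129 rows>=4
  leg [-1.2 -0.3 17. ] len 17 rows>=1
```

>>> play_rows(
  deltas=[0,0,30,0,0,-1,0,35,0,0,0,0,35,0,0,0,0,28,0,0,0,0,0,0,0,0,0,0,0,0,0,0,5,0,0,0,0,4,0,0,0,0,0,0,0],
)

```text
t: 62.18
tool_pos: [0.4654, 0.0745, 0.1188]
orientation: [-2.158, -2.233, -0.102]
force: [-0.1, -0.9, -0.2]
opening: 0.0043
gripper_force: 0.0
```

>>> play_rows(
  deltas=[0,0,2,0,0,0,0,2,0,0,0,0,0,0,0],
)

```text
t: 62.43
tool_pos: [0.4649, 0.0749, 0.114]
orientation: [-2.158, -2.232, -0.1]
force: [0.1, -0.6, -0.2]
opening: 0.0005
gripper_force: 0.0
```

```bash
python3 - <<'E'
from h import *
go()
E
```

```text
t 62.43 pos [0.4649 0.0749 0.114 ] yawy 1.9 zax [ 0.019  0.071 -0.997] q [-0.01 -0.18  1.99  0.07  1.31 -0.06] open 0.0005 F [ 0.1 -0.6 -0.2] gf 0.0
```

>>> play_rows(
  deltas=[0,0,2,0,0,0,0,1,0,0,0,0,0,0,0],
)

```text
t: 62.68
tool_pos: [0.4646, 0.0751, 0.1106]
orientation: [-2.157, -2.232, -0.099]
force: [0.3, 0.1, -0.0]
opening: 0.0006
gripper_force: 0.0
```

```bash
python3 - <<'E'
from h import *
go()
E
```

```text
t 62.68 pos [0.4646 0.0751 0.1106] yawy 1.9 zax [ 0.018  0.071 -0.997] q [-0.01 -0.18  1.99  0.07  1.31 -0.06] open 0.0006 F [ 0.3  0.1 -0. ] gf 0.0
```

>>> play_rows(
  deltas=[0,0,1,0,0,0,0,1,0,0,0,0,0,0,0],
)

```text
t: 62.93
tool_pos: [0.4651, 0.0752, 0.1097]
orientation: [-2.158, -2.232, -0.1]
force: [-2.8, 0.1, 6.2]
opening: 0.0004
gripper_force: 2.9
```

>>> play_rows(
  deltas=[0,0,1,0,0,0,0,1,0,0,0,0,0,0,0],
)

```text
t: 63.18
tool_pos: [0.466, 0.0754, 0.1096]
orientation: [-2.158, -2.233, -0.102]
force: [-8.7, -0.8, 20.3]
opening: 0.0009
gripper_force: 10.1
```

>>> play_rows(
  deltas=[0,0,-5,0,0,0,0,-15,0,0,0,0,-35,0,0,0,0,-40,0,0,0,0,-40,0,0,0,0,-20,0,0,0,0,0,0,0,0,0,0,0,0],
)

```text
t: 63.85
tool_pos: [0.4628, 0.0642, 0.2629]
orientation: [-2.159, -2.233, -0.103]
force: [0.5, 0.3, -1.1]
opening: 0.0002
gripper_force: 0.0
```

```bash
python3 - <<'E'
from h import *
c=robot.read_camera("wrist");g=cv2.cvtColor(c["pixels"],cv2.COLOR_BGR2GRAY)
b=(g<45); b[250:]=0; n,l,stt,ce=cv2.connectedComponentsWithStats(b.astype(np.uint8))
for s,q in zip(stt[1:],ce[1:]):
    if s[4]>100: print(s,q.round(0),"z.107",onz(c,q,.107).round(4))
t=robot.read_camera("top"); print([proj(t,p).round(0) for p in[(.4634-.05,.172,.078),(.4634+.05,.172,.078)]]); asc(t,84,160,184,245,3,5)
print(robot.close_job())
E
```

```text
[243 167  23  24 436] [254. 179.] z.107 [0.463  0.0736 0.107 ]
[array([213., 243.]), array([213., 209.])]
160 TTT7776444555555666666777777777777
165 TTT6665554455445444444333333334777
170 TTT6766665555666666666666666654367
175 TTT6666664444445544455545556663337
180 TT66666664455555555555555566663237
185 TT66666664455555555555555566663247
190 T766666664455555555555555566652248
195 T766666653455555555555555556652258
200 T766666654455555555555555566642268
205 7766666653455555555555555566642368
210 T766666644555555555555555666642378
215 T666666644555555555555555566632378
220 T666666634555555555555555766632478
225 7666666644454455544455445766532488
230 7666666666666666666666555666523588
235 7777777777777766666666666677545688
240 77777787777777T7777777777777778888
the job is handed in; nothing more can be done
None
```

I've handed the job in; no verdict came back. At hand-in all five heel blocks looked to be in the waste box: camera readings showed the tub empty, the flap clear and shut. The tub stood upright with its lid seated (knob at its seated height). The blocks slid partly onto the flap, and I shook it with the lip until they dropped through.

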